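# Load the sampler lift from the carton and raise it one notch

### The job

Swing both flaps of the carton fully open, past upright, then move every sample bottle from it onto the platform of the lowered lift, standing upright inside the rail. When all are aboard, raise the lift by its handle until its pawl catches the next notch up, one notch and no more, and leave it resting there with the bottles still standing; leave the solvent bottle, vial rack and keypad where they are.

Things in the scene. Friction and masses are not known exactly. Their poses are not given: they have to be found in the camera images.
- carton: Plain brown cardboard carton, fixed to the bench, 190 (x) x 250 (y) x 115 mm high, walls 5 mm; origin at the centre of its underside, z up. The bottles stand inside on its 5 mm thick floor, in up to two columns by three rows; a 45 mm high liner inside (22 mm thick on the x walls, 18 mm on the y walls) keeps them off the walls. Two 100 mm long flaps hinged on its short (+y and -y) walls close its top but for a 45 mm gap across the middle, too narrow for a bottle.
- flap_left (a joint): Carton flap hinged along the top of the carton's +y wall: 0 = shut (lying level, pointing to the carton's middle), grows as it swings up and outward, pi/2 = upright, 2.5 = limit, leaning far out. Cardboard 182 x 100 x 4 mm; the hinge is stiff enough (0.04 N m) that it stays where it is left. It may start ajar.
- flap_right (a joint): The same flap on the carton's -y wall, mirrored: 0 = shut, grows as it swings up and outward, limit 2.5; stays where it is left.
- flap_left_tab (a point): Centre of the pull tab of the left flap: a strip of card along the flap's free edge, folded square to the flap so that it stands up when the flap is shut. 70 (along the hinge) x 4 x 36 mm high; this point is 98 mm from the hinge, 18 mm above the flap's top face. The point's axes turn with the flap: z along the tab away from the flap (up when shut).
- flap_right_tab (a point): Centre of the right flap's pull tab, the same, mirrored.
- flap_left_hinge (a point): Centre of the left flap's hinge line (parallel to the carton's x axis), on the carton's top edge.
- flap_right_hinge (a point): Centre of the right flap's hinge line, the same on the other side.
- platform (a point): Centre of the upper face of the lift's aluminium platform, z up. Bottles stand on it inside a rail of 7 mm steel wire 38 mm above the platform, 144 (x) x 208 mm (y) between wire centres, with an 8 mm high, 5 mm wide lip on the same line. Enough for six bottles. The lift's column stands behind (+x side), its face 130 mm from this point and 290 mm tall above the bench; a carriage plate 66 mm high stands 96 mm behind this point.
- lift_handle (a point): Centre of the lift's handle: a level black bar, 14 mm thick, 100 mm long along the platform's y axis, on two uprights at its ends, 112 mm in front (-x) of the platform's centre and 80 mm above the platform. Free to be pinched from above, fingers in front and behind.
- lift (a joint): Height of the lift carriage (platform, rail and handle) on its column, m: 0 = down at its lower stop, 0.14 = upper stop. It weighs 0.36 kg, is damped (40 N s/m) and sinks by its own weight unless the pawl holds it. Notches hold it at 0.06 and 0.12; on the way up the spring pawl clicks in once the carriage passes a notch by some 4 mm, and let go, the carriage sinks back and rests on it. The pawl cannot be released.
- solvent: Bystander: solvent bottle, 90 mm thick, 190 mm tall; origin at the centre of its underside.
- vial_rack: Bystander: cream rack full of small vials, 140 x 90 x 46 mm; origin at the centre of its underside.
- keypad: Bystander: black instrument keypad lying on the bench, 90 x 150 x 35 mm; origin at the centre of its underside.
- bottle1_mid (a point): Sample bottle 1 of up to five alike (some may be absent): amber glass, 56 mm thick body 58 mm tall with sloping shoulder, black cap 32 mm thick from 58 to 100 mm above the foot; 100 mm tall over all, about 0.11 kg. The point is half-way up, 50 mm above its foot, z along the bottle. Starts upright in the carton.
- bottle2_mid (a point): Another sample bottle like bottle1; half-way up. None if absent.
- bottle3_mid (a point): Another sample bottle like bottle1; half-way up. None if absent.
- bottle4_mid (a point): Another sample bottle like bottle1; half-way up. None if absent.
- bottle5_mid (a point): Another sample bottle like bottle1; half-way up. None if absent.

How it is judged:
By the outcome, as a careful person would: the job done as asked, in the order asked, and still so for the second after the job is handed in, with the robot touching nothing.
Of bottle1, bottle2, bottle3, bottle4, bottle5 only 3 to 5 are there at a start; the rules pass over those that are not, and their reading is None.
At some moment in a run one of bottle1, bottle2, bottle3, bottle4, bottle5 may be knocked a few centimetres aside while the robot is not near it.
It also fails if it takes over 210 s, if anything falls off the work surface, if the arm or the gripper's body presses on something with over 40 N, if the wrist force passes 120 N, or if a joint passes its speed limit or range.

### The arm

A 6-joint arm with a two-finger parallel gripper is mounted at the origin on the work surface. World frame = base frame: x ahead of the robot, y to its left, z up, the work surface at z = 0. Lengths are in m, angles in degrees, forces in N, time in s.
With the tool pointing down it reaches from about 0.35 to 0.875 m from the base axis. Payload 4.2 kg.
Tool frame: the origin (TCP) lies between the finger pads; the fingertips stand 8 mm ahead of it and the grasp point (between the pads) lies 11 mm behind it; x points along the fingers, y is the direction in which the jaws open and shut, and the axes are right-handed (so a half turn about x gives the same grasp; the last joint's range is limited). The gripper opens to 87 mm and grips with 3 to 60 N. Pads are 19 mm wide; open, the fingers measure 117 mm over their backs; the gripper's body (75 mm by 190 mm) begins 51 mm behind the grasp point.
Start: joints at [79.618, 22.042, 0.453, 0, -68.411, -14.817], TCP at [0.266, 0.566, 0.231] pointing down, gripper open.
Joint ranges: [-179.83, 179.83], [-69.29, 118.12], [-61.27, 80.66], [-181.25, 117.63], [-171.15, -9.14], [-177.46, 177.46]. Speed limits (degrees/s): [159.86, 159.86, 180, 180, 180, 180].

### API

Orientations are given as a 3x3 rotation matrix whose columns are the frame's x, y, z axes.
In Python, from station import r gives the robot as it stands. The module is installed in compiled form; this text tells all that it offers.
- The arm moves only by the tool move_arm, never from a script. Its argument "increments" is one flat list of numbers, 7 for each row, row after row: the turn, a rotation vector about the tool's x, y, z in degrees, then the shift along the tool's x, y, z in m, then the finger opening in m, from 0 to 0.087. A call has 1 to 12 rows; each row is the pose to reach, as a shift and turn from the pose commanded when the call began, along the tool's axes at that moment; what a row does not reach only later rows make up. A row lasts 1/12 s, in which the tool goes at most 41.7 mm and 7.16 degrees, less where a joint would pass 70% of its speed; a pose out of reach is approached as far as the arm can. A call with a gripper value outside its range is refused whole. The fingers move at their own pace and stop on an object; the grip force is fixed at half the most. Time passes only in rows, so rows that repeat a pose let the fingers close. It gives the time, the measured TCP pose, the force and the opening at its end, in the units of the state.
- r.sense(): the state, without advancing time (a new reading comes with each control period).
- r.capture(name): name is "scene" or "top" or "wrist"; returns the picture (480x640x3 uint8, red, green, blue); there is no depth.
- r.calibration(name): a dict with "fx", "fy", "cx", "cy" (pixels), "rvec" (rotation vector, rad) and "tvec" (3), from world to camera coordinates, as OpenCV has them; the wrist camera has in their place "tool_from_camera" (4x4, takes a point from camera to tool coordinates, whose origin is the TCP and whose axes are the tool frame's). Camera axes: x right, y down, z forward; pixel columns grow to the right and rows downward; lengths in m; the calibration is good to about 2 mm. The wrist camera is an equidistant fisheye: a pixel r from the principal point sees the ray r / f radians off the axis. A picture is of the moment at which its call begins: read the wrist's pose just before it. calibration takes no time and is no camera call.
- r.finish_job(): hands the job in, once; it reports no verdict.
The state is a dict: "time_s": time; "joints": joint angles; "joint_velocities": joint speeds; "effort": joint torques, N m; "tcp_pos": TCP position; "ee_rot": TCP orientation; "wrist_force": force on the tool from outside, world axes, zero at the start; "moment": the same for the moment, N m; "gripper_width": opening from 0.0 (shut) to 1.0 (fully open).
Only numpy, scipy, OpenCV 4.12 (cv2) and the standard library are available. Lean on these libraries where they do the work, as an engineer would, in place of code of your own. Each camera call takes 0.05 s, during which the arm holds its last target.

## Working session

There is one attempt and no reset: what is moved stays moved. The work goes in short steps, Python scripts to look and compute and a tool call to move; the robot and the scene stay as the last step left them, time stands still between calls to the robot, and variables do not carry over. Pictures are saved under pics/ and viewed, and the job is handed in when it is done.

Besides the shell and the picture viewer there is one more tool, called after "Request:" in YAML: its name, and indented under it one key for each argument. move_arm: Moves the arm, as the interface text tells. Its arguments: {"type":"object","properties":{"increments":{"type":"array","items":{"type":"number"}}},"required":["increments"]}

```bash
mkdir -p pics
python3 - <<'E'
from station import r
import cv2,numpy as np
s=r.sense()
print(s['time_s'],s['tcp_pos'],np.round(s['ee_rot'],3),s['gripper_width'],s['wrist_force'])
for n in ['scene','top','wrist']:
    cv2.imwrite(f'pics/{n}0.png',r.capture(n)[:,:,::-1])
    print(n,r.calibration(n))
E
```

```text
0.0 [0.26581744 0.56500756 0.22945212] [[-0.001 -0.426 -0.905]
 [-0.002 -0.905  0.426]
 [-1.     0.002 -0.   ]] 1.0036713221135811 [-0.48059155  0.33204614  0.02177497]
scene {'fx': 576.3907095976053, 'fy': 576.3907095976053, 'cx': 314.89607362410254, 'cy': 234.243785807204, 'rvec': array([ 1.2043937 ,  2.42556302, -0.85488996]), 'tvec': array([ 0.42522322, -0.26550197,  1.77715147])}
top {'fx': 602.2037887938775, 'fy': 602.2037887938775, 'cx': 318.9322685768542, 'cy': 233.98455030921824, 'rvec': array([ 2.19776376, -2.14359671,  0.10951631]), 'tvec': array([-0.08059095,  0.59193556,  1.6296862 ])}
wrist {'fx': 371.64829954431775, 'fy': 371.64829954431775, 'cx': 315.97164319220747, 'cy': 239.12365851621382, 'tool_from_camera': array([[ 1.35686771e-04, -2.53568793e-01,  9.67317346e-01,
        -1.53622744e-01],
       [ 9.99999875e-01,  5.00818168e-04, -8.98866877e-06,
        -7.06788937e-04],
       [-4.82170855e-04,  9.67317226e-01,  2.53568829e-01,
        -6.87237710e-02],
       [ 0.00000000e+00,  0.00000000e+00,  0.00000000e+00,
         1.00000000e+00]])}
```

View pics/scene0.png

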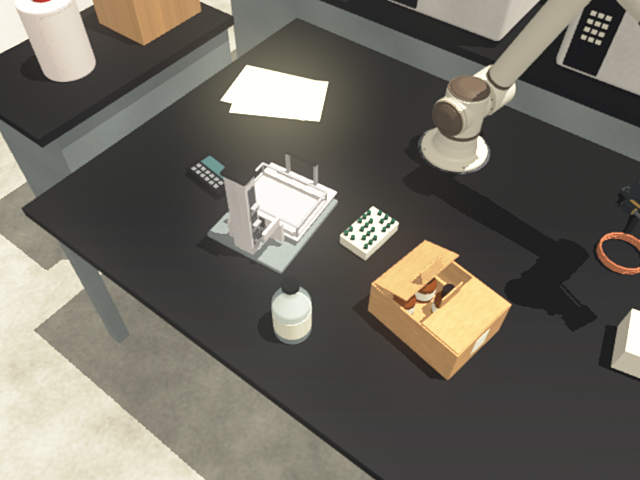

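View pics/top0.png

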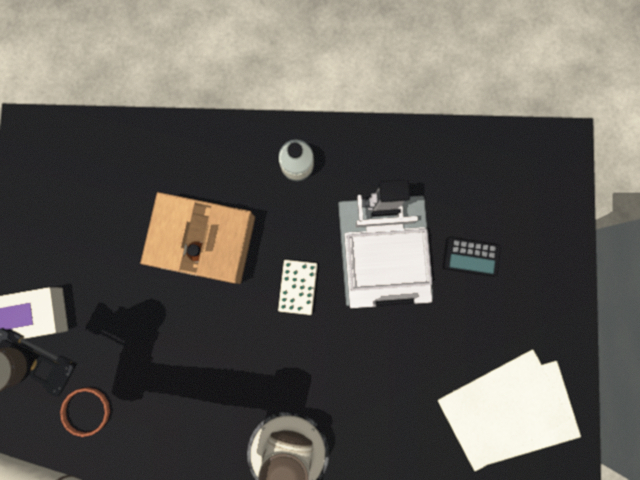

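View pics/wrist0.png

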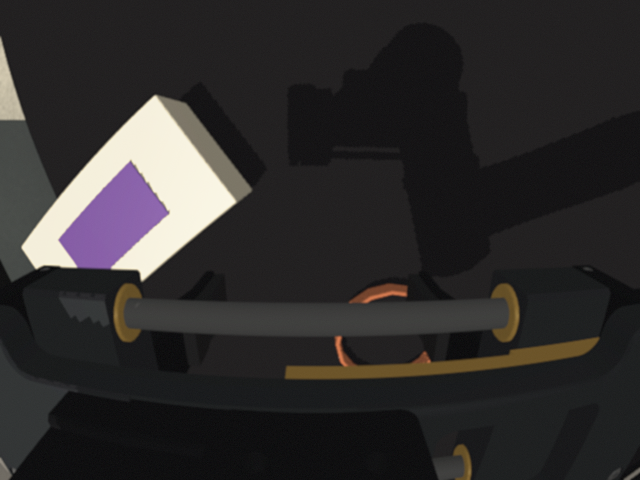

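```bash
cat > h.py <<'E'
import cv2,numpy as np
from station import r
def cam(n):
    c=r.calibration(n); R=cv2.Rodrigues(np.array(c['rvec']))[0]; t=np.array(c['tvec']); return c,R,t
def ray(n,u,v):
    c,R,t=cam(n); d=R.T@np.array([(u-c['cx'])/c['fx'],(v-c['cy'])/c['fy'],1.]); return -R.T@t,d
def onz(n,u,v,z):
    o,d=ray(n,u,v); return o+d*(z-o[2])/d[2]
def proj(n,p):
    c,R,t=cam(n); q=R@np.array(p)+t; return np.array([c['fx']*q[0]/q[2]+c['cx'],c['fy']*q[1]/q[2]+c['cy']])
def tri(a,b):
    o1,d1=ray(*a);o2,d2=ray(*b);A=np.stack([d1,-d2],1);s=np.linalg.lstsq(A,o2-o1,rcond=None)[0]
    p=o1+d1*s[0];q=o2+d2*s[1]; return (p+q)/2,np.linalg.norm(p-q)
def wproj(p,T,Rt):
    c=r.calibration('wrist'); M=np.array(c['tool_from_camera']); q=Rt.T@(np.array(p)-T); q=M[:3,:3].T@(q-M[:3,3])
    th=np.arctan2(np.hypot(q[0],q[1]),q[2]); e=q[:2]/np.hypot(q[0],q[1])
    return c['fx']*th*e+[c['cx'],c['cy']]
def wray(u,v,T,Rt):
    c=r.calibration('wrist'); M=np.array(c['tool_from_camera']); a=np.array([u-c['cx'],v-c['cy']])/c['fx']; th=np.hypot(*a)
    d=np.array([*(np.sin(th)*a/th),np.cos(th)]); return T+Rt@M[:3,3],Rt@M[:3,:3]@d
def wonz(u,v,z,T,Rt):
    o,d=wray(u,v,T,Rt); return o+d*(z-o[2])/d[2]
E
python3 - <<'E'
from h import *
t=cv2.imread('pics/top0.png');s=cv2.imread('pics/scene0.png')
cv2.imwrite('pics/topc.png',cv2.resize(t[175:325,120:320],(800,600),interpolation=cv2.INTER_CUBIC))
cv2.imwrite('pics/scenec.png',cv2.resize(s[230:380,340:540],(800,600),interpolation=cv2.INTER_CUBIC))
cv2.imwrite('pics/topl.png',cv2.resize(t[170:320,310:510],(800,600),interpolation=cv2.INTER_CUBIC))
cv2.imwrite('pics/scenel.png',cv2.resize(s[140:290,180:380],(800,600),interpolation=cv2.INTER_CUBIC))
print(ray('top',320,240),ray('scene',320,240))
for n,p,z in [('tl',(157,193),.115),('tr',(254,209),.115),('br',(240,283),.115),('bl',(141,266),.115)]: print(n,onz('top',*p,z))
E
```

```text
(array([ 0.42871088, -0.06589328,  1.680662  ]), array([ 0.08957863, -0.00196368, -0.99602949])) (array([1.31537056, 0.45521705, 1.21332236]), array([-0.50256328, -0.36481311, -0.78391306]))
tl [0.6828036  0.36247482 0.115     ]
tr [0.6467964  0.10609972 0.115     ]
br [0.45250827 0.13547441 0.115     ]
bl [0.49010079 0.39410098 0.115     ]
```

View pics/topc.png

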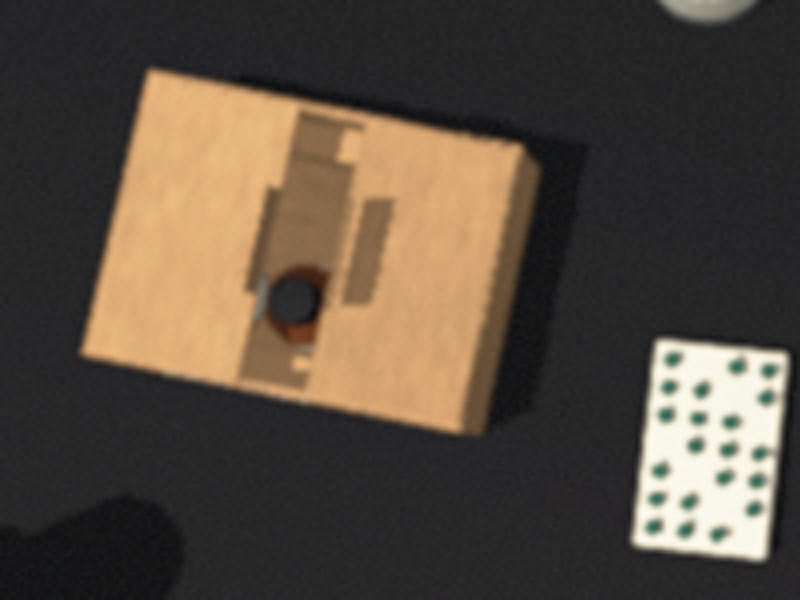

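View pics/scenec.png

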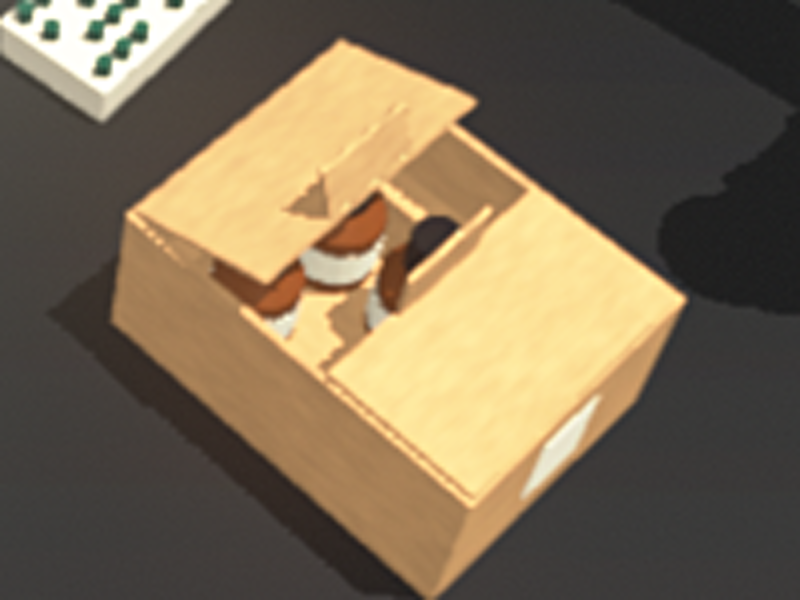

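View pics/topl.png

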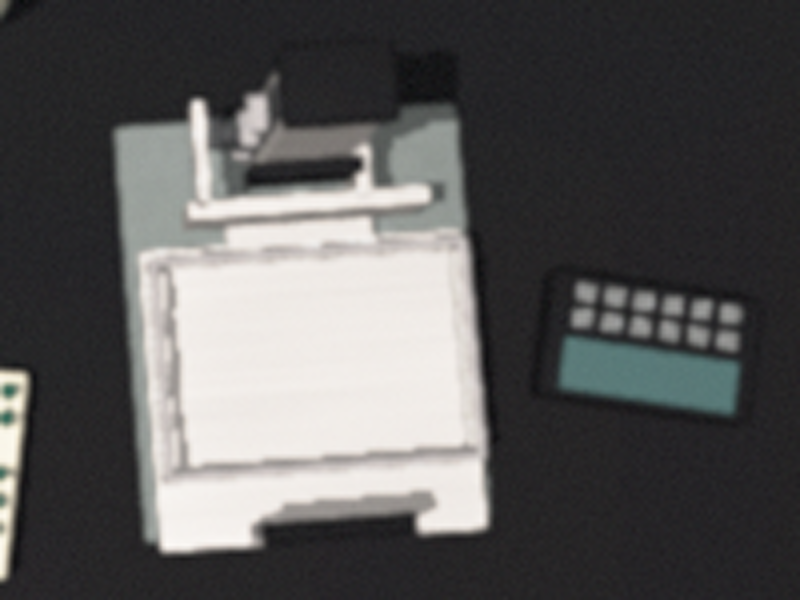

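View pics/scenel.png

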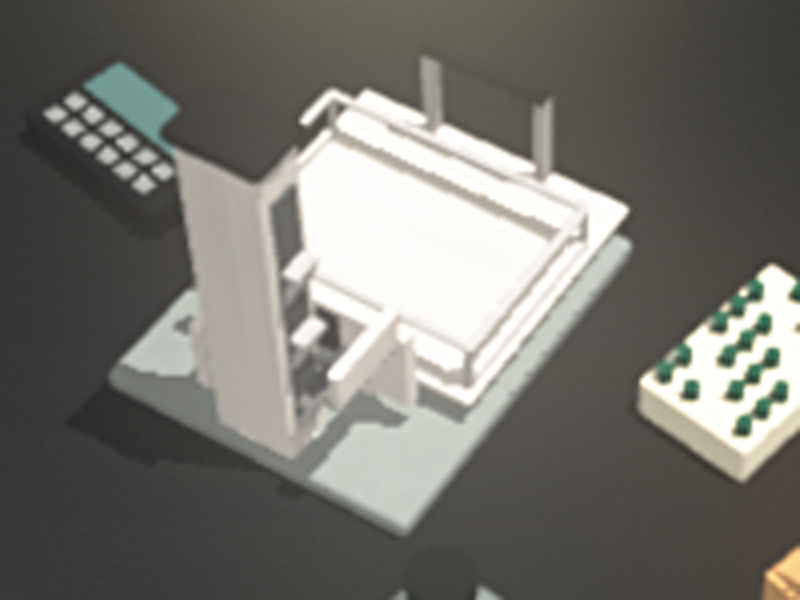

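Run:
```python
from h import *
T=lambda x,y:(120+x/4,175+y/4); S=lambda x,y:(340+x/4,230+y/4)
TL=lambda x,y:(310+x/4,170+y/4); SL=lambda x,y:(180+x/4,140+y/4)
P={}
for n,p in dict(ff=(148,68),nf=(80,355),nr=(463,435),fr=(523,145)).items():
    P[n]=onz('top',*T(*p),.117); print(n,P[n].round(4))
c=sum(P.values())/4; print('c',c)
for n,a,b in [('Redge near',(308,388),(475,102)),('Redge far',(362,125),(270,282)),('lf far corner',(148,68),(470,505)),('Rhinge near',(465,435),(340,40)),('Rhinge far',(523,145),(130,212))]:
    p,e=tri(('top',*T(*a)),('scene',*S(*b)));print(n,p.round(4),round(e,4))
print('lift')
for n,a,b in [('plat corner front+y',(160,550),(630,210)),('rail back+y',(150,258),(468,355)),('rail front+y',(170,478),(585,212)),('rail front-y',(485,450),(365,95)),]:
    p,e=tri(('top',*TL(*a)),('scene',*SL(*b)));print(n,p.round(4),round(e,4))
```

```text
ff [0.6851 0.3621 0.117 ]
nf [0.4958 0.3964 0.117 ]
nr [0.4503 0.1461 0.117 ]
fr [0.6404 0.1142 0.117 ]
c [0.56788851 0.25469844 0.117     ]
Redge near [0.4768 0.2417 0.1501] 0.0014
Redge far [0.6481 0.2128 0.1446] 0.0049
lf far corner [0.6858 0.3607 0.1169] 0.003
Rhinge near [0.4506 0.1457 0.1079] 0.0008
Rhinge far [0.6401 0.115  0.1161] 0.0016
lift
plat corner front+y [ 0.395  -0.1552  0.0354] 0.0004
rail back+y [ 0.5904 -0.1433  0.0735] 0.0019
rail front+y [ 0.4436 -0.1591  0.0722] 0.0008
rail front-y [ 0.4598 -0.3553  0.0817] 0.0259
```

```bash
cat >> h.py <<'E'
from scipy.spatial.transform import Rotation as Ro
C=np.array([.568,.2547,0.]); YAWC=-10.0
def axes(yaw):
    a=np.radians(yaw); return np.array([np.cos(a),np.sin(a),0]),np.array([-np.sin(a),np.cos(a),0])
XC,YC=axes(YAWC)
ZW=np.array([0,0,1.])
def down(yd):  # tool y along given horizontal dir
    yd=np.asarray(yd)/np.linalg.norm(yd); x=-ZW; return np.stack([x,yd,np.cross(x,yd)],1)
def cb(x,y,z): return C+XC*x+YC*y+ZW*z
def tabpose(side,a,u=.098,w=.020,extra=0):
    s=1 if side=='R' else -1
    a=np.radians(a)
    inw=s*YC; U=inw*np.cos(a)+ZW*np.sin(a); W=-inw*np.sin(a)+ZW*np.cos(a)
    h=cb(0,-s*.125,.115)
    R=Ro.from_rotvec(s*a*XC).as_matrix()@down(-YC)
    return h+U*u+W*(w+extra),R
def inc(T,R,T0=None,R0=None):
    if T0 is None:
        s=r.sense(); T0,R0=np.array(s['tcp_pos']),np.array(s['ee_rot'])
    rv=np.degrees(Ro.from_matrix(R0.T@R).as_rotvec()); sh=R0.T@(T-T0)
    print([round(x,1) for x in rv],[round(x,4) for x in sh])
def st():
    s=r.sense(); print('t',s['time_s'],'tcp',np.round(s['tcp_pos'],4),'f',np.round(s['wrist_force'],1),'w',round(s['gripper_width']*87,1)); print(np.round(s['ee_rot'],3).tolist(),np.round(s['joints'],1))
E
python3 - <<'E'
from h import *
T,R=tabpose('R',16,extra=.07); print(T,R); inc(T,R)
T2,R2=tabpose('R',16); inc(T2,R2,T,R)
E
```

```text
[0.55834452 0.19994103 0.22852601] [[ 4.78639245e-02 -1.66921342e-01 -9.84807753e-01]
 [ 2.71449805e-01 -9.46657971e-01  1.73648178e-01]
 [-9.61261696e-01 -2.75637356e-01  2.09173842e-18]]
[np.float64(-15.1), np.float64(-2.1), np.float64(-16.0)] [np.float64(0.0016), np.float64(0.2059), np.float64(-0.4201)]
[np.float64(0.0), np.float64(0.0), np.float64(0.0)] [np.float64(0.07), np.float64(-0.0), np.float64(-0.0)]
```

Request:
move_arm:
  increments: [-5, -1, -5, -0.03, 0.03, -0.06, 0.05, -10, -1.5, -10, -0.04, 0.07, -0.14, 0.05, -15.1, -2.1, -16, -0.05, 0.1, -0.2, 0.05, -15.1, -2.1, -16, -0.05, 0.12, -0.24, 0.05, -15.1, -2.1, -16, -0.05, 0.14, -0.28, 0.05, -15.1, -2.1, -16, -0.05, 0.16, -0.32, 0.05, -15.1, -2.1, -16, -0.05, 0.18, -0.36, 0.05, -15.1, -2.1, -16, -0.05, 0.2, -0.4, 0.05, -15.1, -2.1, -16, -0.02, 0.206, -0.42, 0.05, -15.1, -2.1, -16, 0.0016, 0.206, -0.42, 0.05, -15.1, -2.1, -16, 0.0016, 0.206, -0.42, 0.05, -15.1, -2.1, -16, 0.0016, 0.206, -0.42, 0.05]

```text
time_s: 1.15
tcp_pos: [0.5595, 0.1971, 0.2268]
ee_rot: [[0.047, -0.17, -0.984], [0.272, -0.946, 0.177], [-0.961, -0.276, 0.002]]
wrist_force: [-0.1, 1.7, -0.5]
gripper_width: 0.574
```

Run:
```python
from h import *
st()
s=r.sense(); im=r.capture('wrist')[:,:,::-1]; cv2.imwrite('pics/w1.png',im)
cv2.imwrite('pics/s1.png',cv2.resize(r.capture('scene')[200:400,320:586,::-1],(798,600)))
T,R=np.array(s['tcp_pos']),np.array(s['ee_rot'])
print(wproj(tabpose('R',16)[0],T,R)); Tt,_=tabpose('R',16); inc(*tabpose('R',16))
```

```text
t 1.15 tcp [0.5595 0.1971 0.2268] f [-0.1  1.7 -0.5] w 50.0
[[0.047, -0.17, -0.984], [0.272, -0.946, 0.177], [-0.961, -0.276, 0.002]] [ 28.1  16.1  -5.  -14.6 -59.7  58.1]
[312.18126642 257.88079935]
[np.float64(-0.4), np.float64(0.1), np.float64(-0.1)] [np.float64(0.0681), np.float64(-0.0035), np.float64(0.0013)]
```

View pics/w1.png

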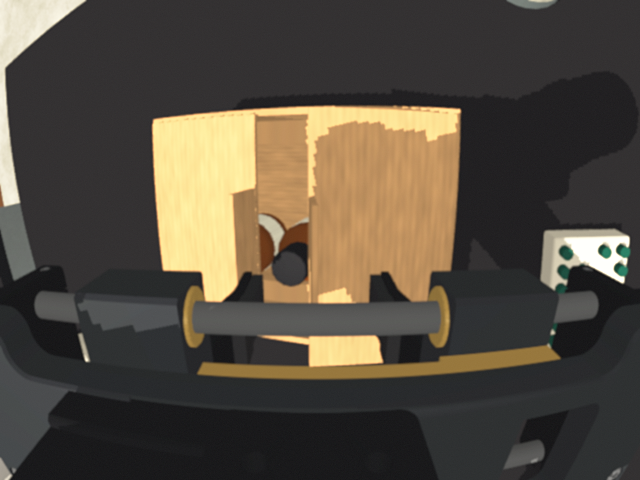

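View pics/s1.png

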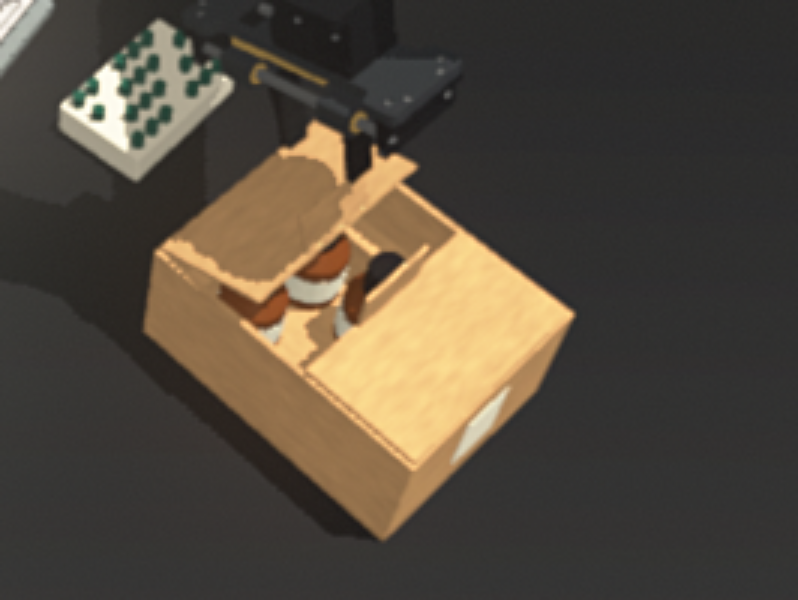

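Request:
move_arm:
  increments: [0, 0, 0, 0.02, -0.0035, 0.001, 0.05, 0, 0, 0, 0.04, -0.0035, 0.001, 0.05, 0, 0, 0, 0.06, -0.0035, 0.001, 0.05, 0, 0, 0, 0.068, -0.0035, 0.001, 0.05, 0, 0, 0, 0.068, -0.0035, 0.001, 0, 0, 0, 0, 0.068, -0.0035, 0.001, 0, 0, 0, 0, 0.068, -0.0035, 0.001, 0, 0, 0, 0, 0.068, -0.0035, 0.001, 0, 0, 0, 0, 0.068, -0.0035, 0.001, 0, 0, 0, 0, 0.068, -0.0035, 0.001, 0]

```text
time_s: 2.08
tcp_pos: [0.5616, 0.2224, 0.1655]
ee_rot: [[0.05, -0.166, -0.985], [0.274, -0.946, 0.174], [-0.961, -0.278, -0.002]]
wrist_force: [-1.4, 0.3, -0.0]
gripper_width: 0.207
```

Run:
```python
from h import *
st()
cv2.imwrite('pics/s2.png',cv2.resize(r.capture('scene')[200:400,320:586,::-1],(798,600)))
u,w=.098,.019
for d in range(4,61,4):
    a=np.radians(d); du=u*(np.cos(a)-1)-w*np.sin(a); dw=u*np.sin(a)+w*(np.cos(a)-1); print(d,round(-dw,4),round(-du,4))
```

```text
t 2.0833 tcp [0.5616 0.2224 0.1655] f [-1.4  0.3 -0. ] w 18.0
[[0.05, -0.166, -0.985], [0.274, -0.946, 0.174], [-0.961, -0.278, -0.002]] [ 30.3  20.   -8.6 -15.6 -51.8  58.4]
4 -0.0068 0.0016
8 -0.0135 0.0036
12 -0.02 0.0061
16 -0.0263 0.009
20 -0.0324 0.0124
24 -0.0382 0.0162
28 -0.0438 0.0204
32 -0.049 0.025
36 -0.054 0.0299
40 -0.0585 0.0351
44 -0.0627 0.0407
48 -0.0665 0.0465
52 -0.0699 0.0526
56 -0.0729 0.059
60 -0.0754 0.0655
```

View pics/s2.png

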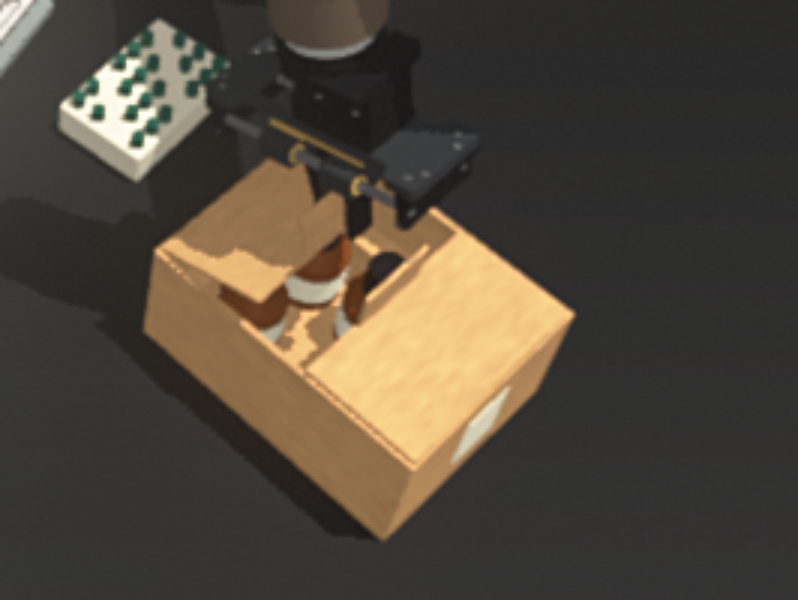

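Request:
move_arm:
  increments: [0, 0, 0, 0.001, 0, 0, 0, 0, 0, 0, 0.001, 0, 0, 0, 0, 0, 0, 0.001, 0, 0, 0, 0, 0, 0, 0.001, 0, 0, 0, 0, 0, 0, 0.001, 0, 0, 0, 0, 0, 0, 0.001, 0, 0, 0]

```text
time_s: 2.63
tcp_pos: [0.5608, 0.2194, 0.1608]
ee_rot: [[0.046, -0.169, -0.984], [0.268, -0.947, 0.175], [-0.962, -0.272, 0.002]]
wrist_force: [4.7, -6.4, -9.4]
gripper_width: 0.048
```

Run:
```python
from h import *
st(); inc(*tabpose('R',16))
```

```text
t 2.6333 tcp [0.5608 0.2194 0.1608] f [ 4.7 -6.4 -9.4] w 4.2
[[0.046, -0.169, -0.984], [0.268, -0.947, 0.175], [-0.962, -0.272, 0.002]] [ 30.1  20.3  -8.9 -15.4 -51.6  58.4]
[np.float64(-0.1), np.float64(0.1), np.float64(-0.2)] [np.float64(-0.0006), np.float64(0.0002), np.float64(-0.001)]
```

Request:
move_arm:
  increments: [0, 0, -4, -0.0068, 0.0016, 0, 0, 0, 0, -8, -0.0135, 0.0036, 0, 0, 0, 0, -12, -0.02, 0.0061, 0, 0, 0, 0, -16, -0.0263, 0.009, 0, 0, 0, 0, -20, -0.0324, 0.0124, 0, 0, 0, 0, -24, -0.0382, 0.0162, 0, 0, 0, 0, -28, -0.0438, 0.0204, 0, 0, 0, 0, -32, -0.049, 0.025, 0, 0, 0, 0, -36, -0.054, 0.0299, 0, 0, 0, 0, -40, -0.0585, 0.0351, 0, 0, 0, 0, -44, -0.0627, 0.0407, 0, 0, 0, 0, -48, -0.0665, 0.0465, 0, 0]

```text
time_s: 3.63
tcp_pos: [0.55, 0.1584, 0.2111]
ee_rot: [[0.158, -0.08, -0.984], [0.884, -0.432, 0.177], [-0.439, -0.898, 0.002]]
wrist_force: [0.6, 0.2, -14.5]
gripper_width: 0.047
```

Run:
```python
from h import *
st()
cv2.imwrite('pics/s3.png',cv2.resize(r.capture('scene')[150:400,270:603,::-1],(798,600)))
```

```text
t 3.6333 tcp [0.55   0.1584 0.2111] f [  0.6   0.2 -14.5] w 4.1
[[0.158, -0.08, -0.984], [0.884, -0.432, 0.177], [-0.439, -0.898, 0.002]] [ -5.4  22.8  -7.  -69.  -73.6 115.5]
```

View pics/s3.png

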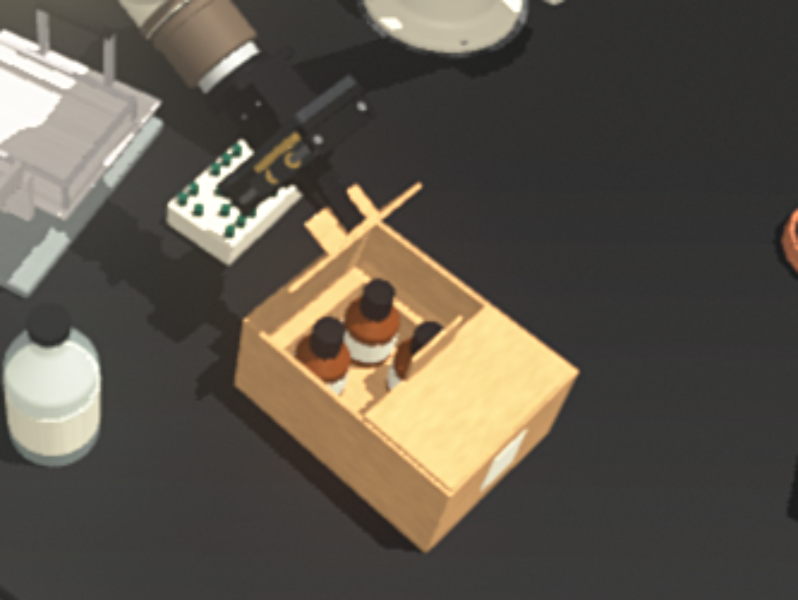

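Run:
```python
from h import *
s=r.sense();T0,R0=np.array(s['tcp_pos']),np.array(s['ee_rot'])
W=-R0[:,0]
A=T0+W*.06; inc(A,R0)
B=A+[0,0,.08]; inc(B,R0)
Rv=down(-YC)
D=cb(0,-.03,.30); inc(D,Rv)
E=cb(0,-.03,.19); inc(E,Rv,D,Rv)
F=cb(0,-.168,.19); inc(F,Rv,D,Rv)
G,RG=tabpose('L',0,extra=.06); inc(G,RG,D,Rv)
print(Rv)
```

```text
[np.float64(0.0), np.float64(0.0), np.float64(0.0)] [np.float64(-0.06), np.float64(-0.0), np.float64(0.0)]
[np.float64(0.0), np.float64(0.0), np.float64(0.0)] [np.float64(-0.0946), np.float64(-0.0721), np.float64(0.0005)]
[np.float64(-0.5), np.float64(0.2), np.float64(64.3)] [np.float64(0.0232), np.float64(-0.1098), np.float64(-0.0001)]
[np.float64(0.0), np.float64(0.0), np.float64(0.0)] [np.float64(0.11), np.float64(0.0), np.float64(0.0)]
[np.float64(0.0), np.float64(0.0), np.float64(0.0)] [np.float64(0.11), np.float64(0.138), np.float64(0.0)]
[np.float64(0.0), np.float64(0.0), np.float64(0.0)] [np.float64(0.105), np.float64(-0.057), np.float64(0.0)]
[[-0.         -0.17364818 -0.98480775]
 [-0.         -0.98480775  0.17364818]
 [-1.         -0.          0.        ]]
```

Request:
move_arm:
  increments: [0, 0, 0, 0, 0, 0, 0.04, 0, 0, 0, 0, 0, 0, 0.04, 0, 0, 0, 0, 0, 0, 0.04, 0, 0, 0, -0.03, 0, 0, 0.04, 0, 0, 0, -0.06, 0, 0, 0.04, 0, 0, 0, -0.095, -0.05, 0, 0, 0, 0, 7, -0.095, -0.072, 0, 0, 0, 0, 14, -0.06, -0.083, 0, 0, 0, 0, 21, -0.04, -0.09, 0, 0, 0, 0, 28, -0.02, -0.1, 0, 0, 0, 0, 35, 0.01, -0.105, 0, 0, 0, 0, 42, 0.023, -0.11, 0, 0]

```text
time_s: 4.68
tcp_pos: [0.5616, 0.2327, 0.3076]
ee_rot: [[0.071, -0.155, -0.985], [0.37, -0.913, 0.171], [-0.927, -0.376, -0.007]]
wrist_force: [-0.5, -0.7, -1.3]
gripper_width: 0.026
```

Run:
```python
from h import *
st()
cv2.imwrite('pics/s4.png',cv2.resize(r.capture('scene')[150:400,270:603,::-1],(798,600)))
Rv=down(-YC)
inc(cb(0,-.03,.30),Rv); inc(cb(0,-.03,.19),Rv);inc(cb(0,-.168,.19),Rv);
```

```text
t 4.6833 tcp [0.5616 0.2327 0.3076] f [-0.5 -0.7 -1.3] w 2.3
[[0.071, -0.155, -0.985], [0.37, -0.913, 0.171], [-0.927, -0.376, -0.007]] [ 28.6  13.1   2.6 -18.5 -66.2  57.2]
[np.float64(0.7), np.float64(-0.4), np.float64(21.8)] [np.float64(0.0023), np.float64(0.0139), np.float64(-0.0028)]
[np.float64(0.7), np.float64(-0.4), np.float64(21.8)] [np.float64(0.1045), np.float64(0.0548), np.float64(-0.0018)]
[np.float64(0.7), np.float64(-0.4), np.float64(21.8)] [np.float64(0.0532), np.float64(0.1829), np.float64(-0.0004)]
```

View pics/s4.png

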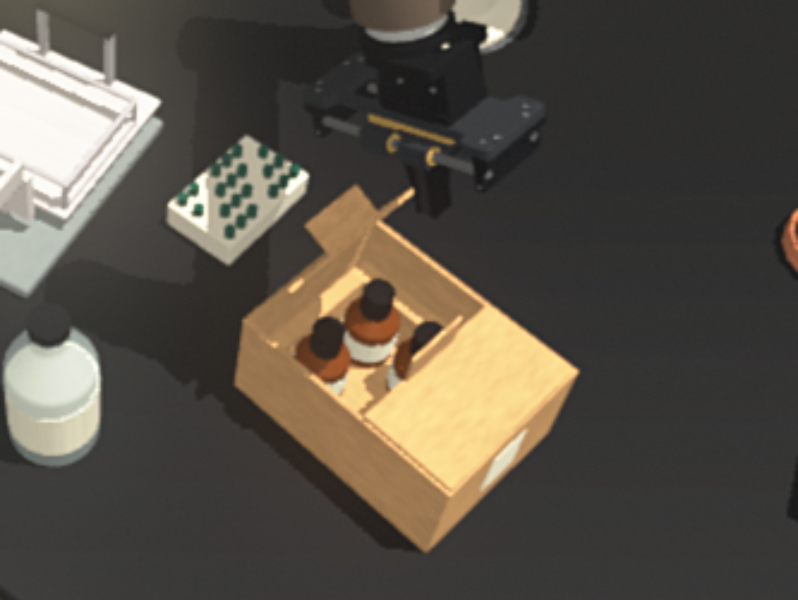

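Request:
move_arm:
  increments: [0.3, -0.2, 7, 0.03, 0.02, -0.002, 0, 0.5, -0.3, 14, 0.065, 0.035, -0.002, 0, 0.7, -0.4, 21.8, 0.1045, 0.0548, -0.002, 0, 0.7, -0.4, 21.8, 0.1045, 0.0548, -0.002, 0, 0.7, -0.4, 21.8, 0.098, 0.0708, -0.002, 0, 0.7, -0.4, 21.8, 0.0917, 0.0868, -0.002, 0, 0.7, -0.4, 21.8, 0.0852, 0.1028, -0.001, 0, 0.7, -0.4, 21.8, 0.0789, 0.1188, -0.001, 0, 0.7, -0.4, 21.8, 0.0724, 0.1348, -0.001, 0, 0.7, -0.4, 21.8, 0.066, 0.1509, -0.001, 0, 0.7, -0.4, 21.8, 0.0596, 0.1669, 0, 0, 0.7, -0.4, 21.8, 0.0532, 0.1829, 0, 0]

```text
time_s: 5.73
tcp_pos: [0.5357, 0.0785, 0.1863]
ee_rot: [[-0.006, -0.186, -0.983], [0.008, -0.983, 0.186], [-1.0, -0.006, 0.008]]
wrist_force: [0.3, 0.3, 0.7]
gripper_width: 0.003
```

Run:
```python
from h import *
st()
cv2.imwrite('pics/s5.png',cv2.resize(r.capture('scene')[150:400,270:603,::-1],(798,600)))
Rv=down(-YC)
inc(cb(0,-.168,.19),Rv)
```

```text
t 5.7333 tcp [0.5357 0.0785 0.1863] f [0.3 0.3 0.7] w 0.3
[[-0.006, -0.186, -0.983], [0.008, -0.983, 0.186], [-1.0, -0.006, 0.008]] [ 25.2  16.2 -14.7  -0.6 -59.2  54.4]
[np.float64(-0.8), np.float64(0.5), np.float64(0.3)] [np.float64(-0.0038), np.float64(-0.0136), np.float64(-0.0017)]
```

View pics/s5.png

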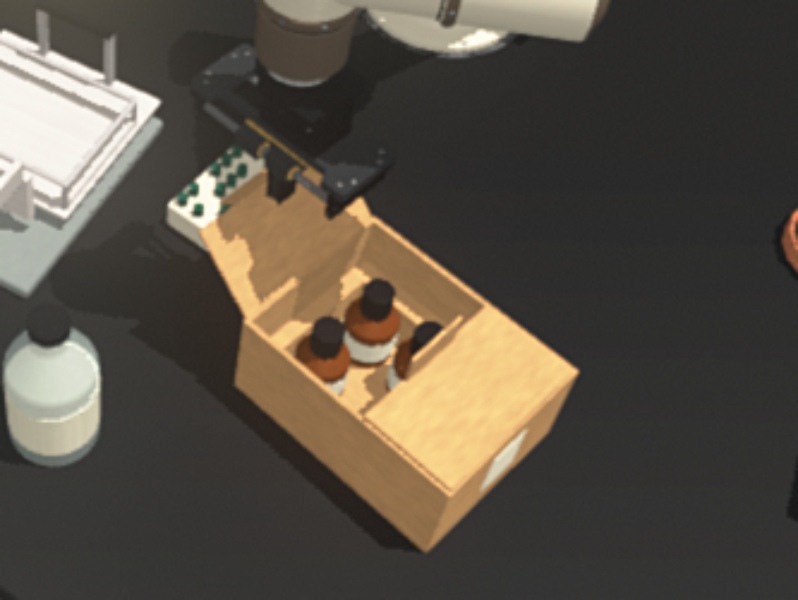

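Run:
```python
from h import *
st()
T,R=tabpose('L',0,extra=.045); inc(T,R); inc(*tabpose('L',0,w=.0195)); print(T)
```

```text
t 5.7833 tcp [0.5346 0.0762 0.1862] f [-1.1 -1.3 -0.7] w 0.4
[[-0.008, -0.188, -0.982], [0.006, -0.982, 0.188], [-1.0, -0.005, 0.009]] [ 25.   16.2 -14.8  -0.6 -59.3  54.5]
[np.float64(-0.8), np.float64(0.5), np.float64(0.3)] [np.float64(0.0072), np.float64(-0.2086), np.float64(0.001)]
[np.float64(-0.8), np.float64(0.5), np.float64(0.3)] [np.float64(0.0527), np.float64(-0.2083), np.float64(0.0006)]
[0.5726885  0.28128981 0.18      ]
```

Request:
move_arm:
  increments: [0, 0, 0, -0.02, -0.02, 0, 0.05, -0.8, 0.5, 0.3, -0.03, -0.06, 0, 0.05, -0.8, 0.5, 0.3, -0.03, -0.1, 0, 0.05, -0.8, 0.5, 0.3, -0.02, -0.14, 0, 0.05, -0.8, 0.5, 0.3, -0.01, -0.18, 0.001, 0.05, -0.8, 0.5, 0.3, 0.005, -0.205, 0.001, 0.05, -0.8, 0.5, 0.3, 0.007, -0.2085, 0.001, 0.05, -0.8, 0.5, 0.3, 0.007, -0.2085, 0.001, 0.05, -0.8, 0.5, 0.3, 0.007, -0.2085, 0.001, 0.05, -0.8, 0.5, 0.3, 0.007, -0.2085, 0.001, 0.05]

```text
time_s: 6.62
tcp_pos: [0.574, 0.2844, 0.1807]
ee_rot: [[0.001, -0.172, -0.985], [0.0, -0.985, 0.172], [-1.0, -0.0, -0.001]]
wrist_force: [0.7, -0.4, 0.7]
gripper_width: 0.563
```

Run:
```python
from h import *
st()
s=r.sense(); im=r.capture('wrist')[:,:,::-1]; cv2.imwrite('pics/w6.png',im)
T,R=np.array(s['tcp_pos']),np.array(s['ee_rot'])
print(wproj(tabpose('L',0)[0],T,R),wproj(tabpose('L',0)[0]+XC*.035,T,R)); inc(*tabpose('L',0,w=.0195))
```

```text
t 6.6167 tcp [0.574  0.2844 0.1807] f [ 0.7 -0.4  0.7] w 48.9
[[0.001, -0.172, -0.985], [0.0, -0.985, 0.172], [-1.0, -0.0, -0.001]] [ 40.8  25.6  -1.4   0.  -63.   39.3]
[323.22784308 268.97751972] [323.68639374 208.00612322]
[np.float64(0.1), np.float64(-0.1), np.float64(0.0)] [np.float64(0.0463), np.float64(0.0035), np.float64(0.0009)]
```

View pics/w6.png

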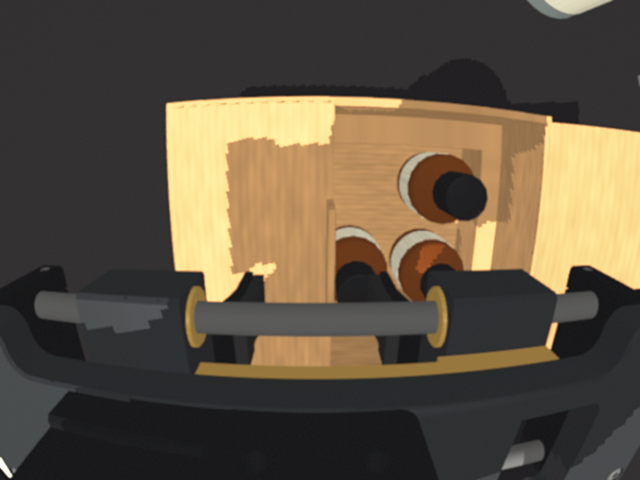

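Request:
move_arm:
  increments: [0, 0, 0, 0.015, 0.006, 0.001, 0.05, 0, 0, 0, 0.03, 0.006, 0.001, 0.05, 0, 0, 0, 0.046, 0.006, 0.001, 0.05, 0, 0, 0, 0.0465, 0.006, 0.001, 0, 0, 0, 0, 0.0465, 0.006, 0.001, 0, 0, 0, 0, 0.0465, 0.006, 0.001, 0, 0, 0, 0, 0.0465, 0.006, 0.001, 0, 0, 0, 0, 0.0465, 0.006, 0.001, 0, 0, 0, 0, 0.0465, 0.006, 0.001, 0, 0, 0, 0, 0.0465, 0.006, 0.001, 0, 0, 0, 0, 0.0465, 0.006, 0.001, 0, 0, 0, 0, 0.0465, 0.006, 0.001, 0]

```text
time_s: 7.67
tcp_pos: [0.5712, 0.2772, 0.1332]
ee_rot: [[-0.003, -0.171, -0.985], [-0.006, -0.985, 0.171], [-1.0, 0.007, 0.002]]
wrist_force: [1.2, -8.5, 3.5]
gripper_width: 0.041
```

Run:
```python
from h import *
st()
inc(*tabpose('L',0,w=.0195))
u,w=.098,.019
for d in np.arange(1,13)*5.5:
    a=np.radians(d); du=u*(np.cos(a)-1)-w*np.sin(a); dw=u*np.sin(a)+w*(np.cos(a)-1); print(d,round(-dw,4),round(du,4))
```

```text
t 7.6667 tcp [0.5712 0.2772 0.1332] f [ 1.2 -8.5  3.5] w 3.6
[[-0.003, -0.171, -0.985], [-0.006, -0.985, 0.171], [-1.0, 0.007, 0.002]] [ 40.5  27.6  -5.4   0.2 -57.3  39.5]
[np.float64(0.1), np.float64(0.1), np.float64(-0.4)] [np.float64(-0.0014), np.float64(-0.0043), np.float64(-0.0008)]
5.5 -0.0093 -0.0023
11.0 -0.0184 -0.0054
16.5 -0.0271 -0.0094
22.0 -0.0353 -0.0143
27.5 -0.0431 -0.0198
33.0 -0.0503 -0.0262
38.5 -0.0569 -0.0331
44.0 -0.0627 -0.0407
49.5 -0.0679 -0.0488
55.0 -0.0722 -0.0574
60.5 -0.0757 -0.0663
66.0 -0.0783 -0.0755
```

Request:
move_arm:
  increments: [0, 0, 5.5, -0.0093, -0.0023, 0, 0, 0, 0, 11, -0.0184, -0.0054, 0, 0, 0, 0, 16.5, -0.0271, -0.0094, 0, 0, 0, 0, 22, -0.0353, -0.0143, 0, 0, 0, 0, 27.5, -0.0431, -0.0198, 0, 0, 0, 0, 33, -0.0503, -0.0262, 0, 0, 0, 0, 38.5, -0.0569, -0.0331, 0, 0, 0, 0, 44, -0.0627, -0.0407, 0, 0, 0, 0, 49.5, -0.0679, -0.0488, 0, 0, 0, 0, 55, -0.0722, -0.0574, 0, 0, 0, 0, 60.5, -0.0757, -0.0663, 0, 0, 0, 0, 60.5, -0.0757, -0.0663, 0, 0]

```text
time_s: 8.67
tcp_pos: [0.5833, 0.3445, 0.2102]
ee_rot: [[-0.151, -0.082, -0.985], [-0.87, -0.463, 0.172], [-0.47, 0.883, -0.002]]
wrist_force: [0.8, -6.5, 8.7]
gripper_width: 0.046
```

Run:
```python
from h import *
st()
cv2.imwrite('pics/s7.png',cv2.resize(r.capture('scene')[150:400,270:603,::-1],(798,600)))
s=r.sense();T0,R0=np.array(s['tcp_pos']),np.array(s['ee_rot'])
inc(T0-R0[:,0]*.06+[0,0,.08],R0)
inc(cb(0,.03,.30),down(-YC))
```

```text
t 8.6667 tcp [0.5833 0.3445 0.2102] f [ 0.8 -6.5  8.7] w 4.0
[[-0.151, -0.082, -0.985], [-0.87, -0.463, 0.172], [-0.47, 0.883, -0.002]] [  53.3   53.9   24.8   26.7 -117.3   26.2]
[np.float64(0.0), np.float64(0.0), np.float64(0.0)] [np.float64(-0.0983), np.float64(0.0702), np.float64(-0.0001)]
[np.float64(0.0), np.float64(-0.1), np.float64(-61.4)] [np.float64(0.0105), np.float64(0.1081), np.float64(-0.0006)]
```

View pics/s7.png

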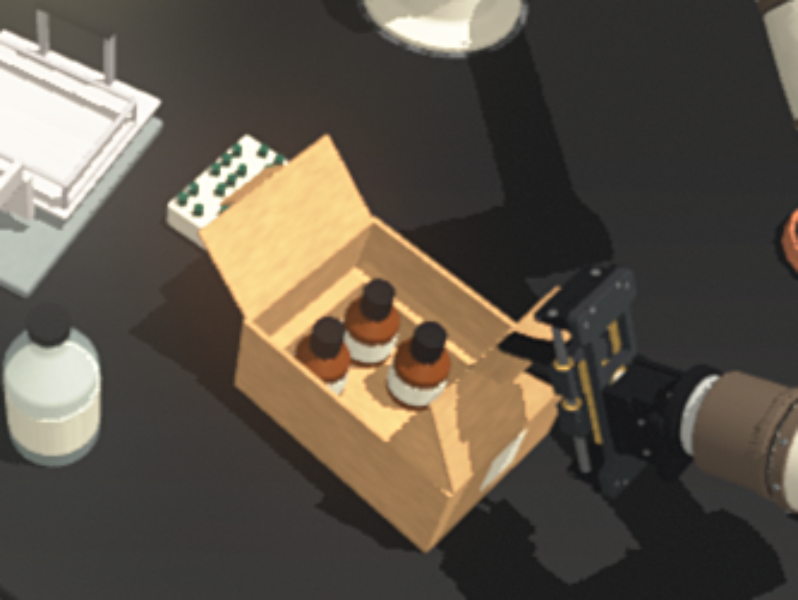

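Right flap is far open; three bottles are visible, left flap at about 61°. Release, retreat and swing back above the carton.

Request:
move_arm:
  increments: [0, 0, 0, 0, 0, 0, 0.04, 0, 0, 0, 0, 0, 0, 0.04, 0, 0, 0, 0, 0, 0, 0.04, 0, 0, 0, -0.03, 0, 0, 0.04, 0, 0, 0, -0.06, 0, 0, 0.04, 0, 0, 0, -0.095, 0.05, 0, 0, 0, 0, -7, -0.095, 0.07, 0, 0, 0, 0, -14, -0.07, 0.083, 0, 0, 0, 0, -21, -0.05, 0.09, 0, 0, 0, 0, -28, -0.03, 0.1, 0, 0, 0, 0, -35, -0.01, 0.105, 0, 0, 0, 0, -42, 0.01, 0.108, 0, 0]

```text
time_s: 9.72
tcp_pos: [0.5721, 0.2847, 0.2996]
ee_rot: [[-0.049, -0.162, -0.986], [-0.304, -0.937, 0.17], [-0.951, 0.308, -0.004]]
wrist_force: [1.0, 0.9, 0.6]
gripper_width: 0.03
```

Request:
move_arm:
  increments: [0, 0, -6.5, 0, 0, 0, 0, 0, 0, -13, 0, 0, 0, 0, 0, 0, -19.4, 0, 0, 0, 0, 0, 0, -19.4, 0, 0, 0, 0, 0, 0, -19.4, 0, 0, 0, 0]

```text
time_s: 10.13
tcp_pos: [0.5724, 0.2838, 0.2996]
ee_rot: [[0.005, -0.172, -0.985], [0.017, -0.985, 0.172], [-1.0, -0.017, -0.002]]
wrist_force: [-1.2, -0.1, 0.1]
gripper_width: 0.005
```

Run:
```python
from h import *
st()
cv2.imwrite('pics/s8.png',cv2.resize(r.capture('scene')[150:400,270:603,::-1],(798,600)))
cv2.imwrite('pics/w8.png',r.capture('wrist')[:,:,::-1])
inc(cb(0,.025,.19),down(-YC)); inc(cb(0,.17,.19),down(-YC))
```

```text
t 10.1333 tcp [0.5724 0.2838 0.2996] f [-1.2 -0.1  0.1] w 0.5
[[0.005, -0.172, -0.985], [0.017, -0.985, 0.172], [-1.0, -0.017, -0.002]] [ 40.6  21.    9.   -0.6 -77.1  39.6]
[np.float64(0.2), np.float64(0.0), np.float64(0.8)] [np.float64(0.1073), np.float64(0.0073), np.float64(-0.0011)]
[np.float64(0.2), np.float64(0.0), np.float64(0.8)] [np.float64(0.1094), np.float64(-0.1377), np.float64(-0.0016)]
```

View pics/s8.png

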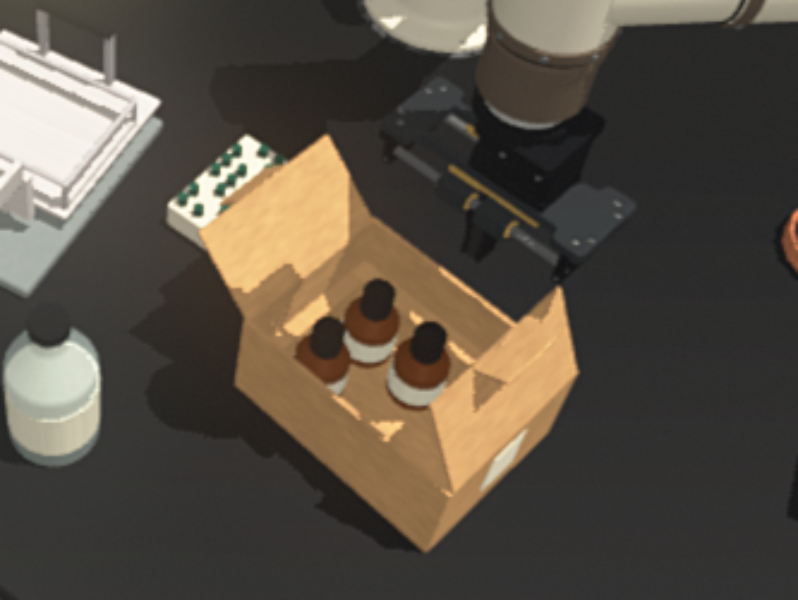

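View pics/w8.png

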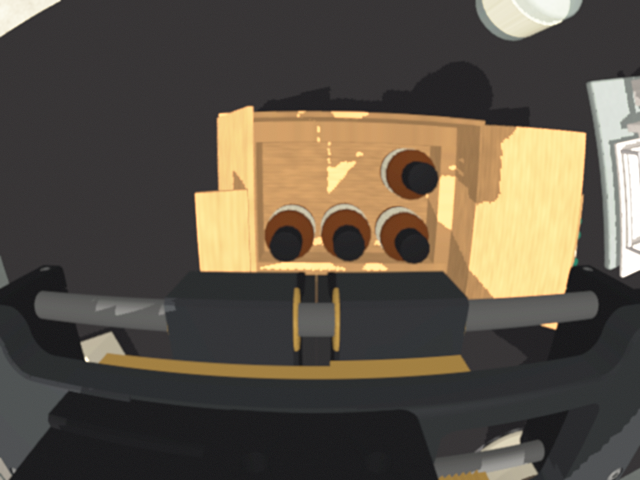

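Request:
move_arm:
  increments: [0.2, 0, 0.8, 0.036, 0.007, -0.001, 0, 0.2, 0, 0.8, 0.072, 0.007, -0.001, 0, 0.2, 0, 0.8, 0.107, 0.007, -0.001, 0, 0.2, 0, 0.8, 0.1075, -0.01, -0.001, 0, 0.2, 0, 0.8, 0.108, -0.028, -0.001, 0, 0.2, 0, 0.8, 0.108, -0.046, -0.001, 0, 0.2, 0, 0.8, 0.1085, -0.064, -0.001, 0, 0.2, 0, 0.8, 0.1085, -0.082, -0.001, 0, 0.2, 0, 0.8, 0.109, -0.1, -0.001, 0, 0.2, 0, 0.8, 0.109, -0.118, -0.001, 0, 0.2, 0, 0.8, 0.109, -0.138, -0.001, 0, 0.2, 0, 0.8, 0.109, -0.145, -0.001, 0]

```text
time_s: 11.23
tcp_pos: [0.5978, 0.4323, 0.1882]
ee_rot: [[-0.001, -0.171, -0.985], [-0.001, -0.985, 0.171], [-1.0, 0.002, 0.001]]
wrist_force: [0.9, -1.0, -0.0]
gripper_width: 0.001
```

Request:
move_arm:
  increments: [0, 0, 0, 0, 0.015, 0, 0, 0, 0, 0, -0.04, 0.04, 0, 0, 0, 0, 0, -0.08, 0.08, 0, 0, 0, 0, 0, -0.11, 0.12, 0, 0, 0, 0, 0, -0.11, 0.14, 0, 0, 0, 0, 0, -0.11, 0.14, 0, 0, 0, 0, 0, -0.11, 0.14, 0, 0]

```text
time_s: 11.82
tcp_pos: [0.5742, 0.29, 0.3028]
ee_rot: [[0.003, -0.175, -0.985], [0.003, -0.985, 0.175], [-1.0, -0.004, -0.002]]
wrist_force: [-0.3, -0.1, 0.4]
gripper_width: 0.005
```

Run:
```python
from h import *
st()
cv2.imwrite('pics/s9.png',cv2.resize(r.capture('scene')[150:400,270:603,::-1],(798,600)))
cv2.imwrite('pics/t9.png',cv2.resize(r.capture('top')[150:325,100:333,::-1],(799,600)))
s=r.sense();np.save('w9.npy',np.c_[s['ee_rot'],s['tcp_pos']])
cv2.imwrite('pics/w9.png',r.capture('wrist')[:,:,::-1])
```

```text
t 11.8167 tcp [0.5742 0.29   0.3028] f [-0.3 -0.1  0.4] w 0.4
[[0.003, -0.175, -0.985], [0.003, -0.985, 0.175], [-1.0, -0.004, -0.002]] [ 41.2  21.7  10.1  -0.  -78.2  38.8]
```

View pics/s9.png

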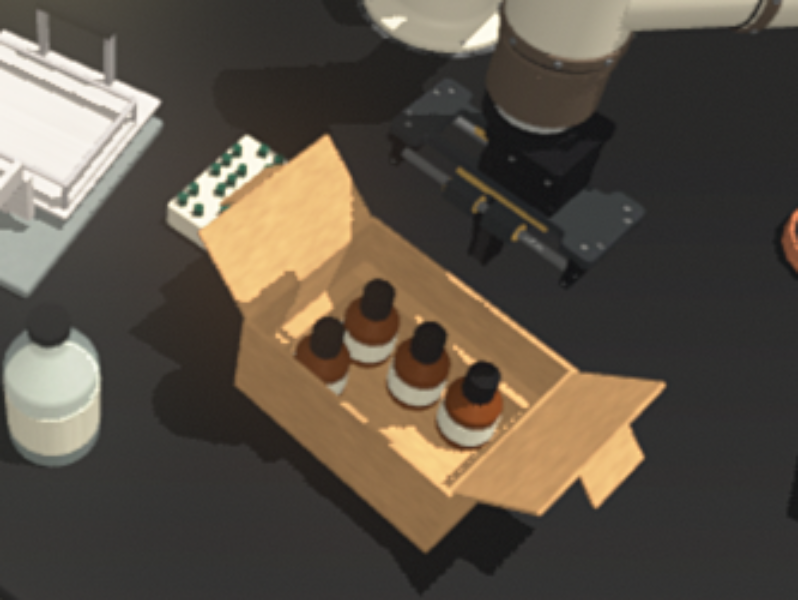

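View pics/w9.png

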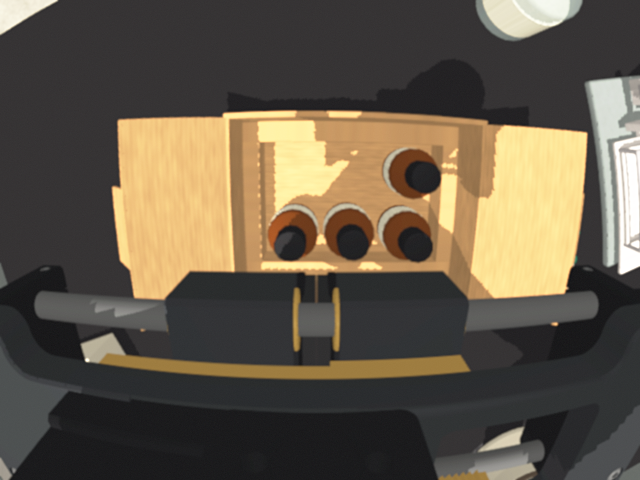

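View pics/t9.png

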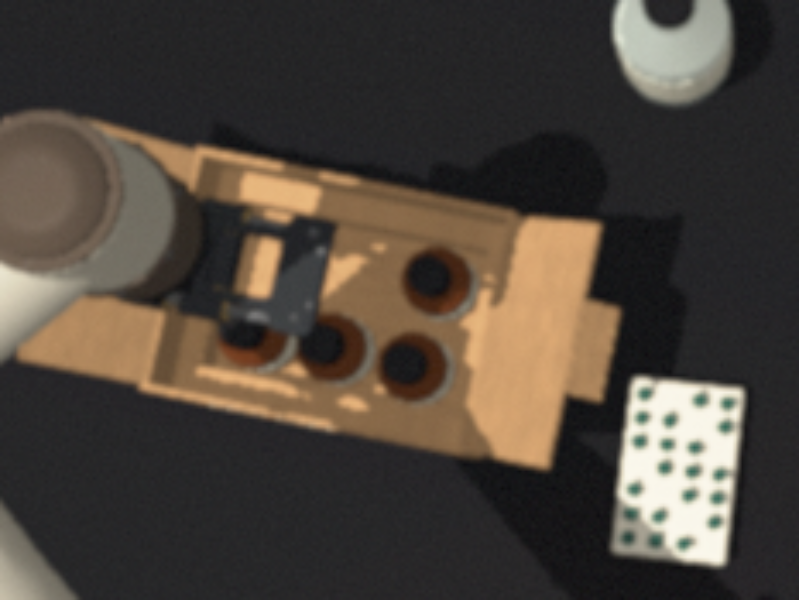

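Run:
```python
from h import *
M=np.load('w9.npy');R,T=M[:,:3],M[:,3]
def cc(p): d=p-C; return np.round([d@XC,d@YC,p[2]],4)
N=['A','B','C','D']
top=[(430,277),(245,328),(328,344),(410,363)]
sc=[(329,330),(482,372),(431,332),(379,289)]
wr=[(423,178),(290,243),(352,243),(415,244)]
for n,a,b,w in zip(N,top,sc,wr):
    a=(100+a[0]/3.429,150+a[1]/3.429); b=(270+b[0]/2.396,150+b[1]/2.4)
    pa=onz('top',*a,.105);pb=onz('scene',*b,.105);pw=wonz(*w,.105,T,R); t,e=tri(('top',*a),('scene',*b))
    print(n,cc(pa),cc(pb),cc(pw),cc(t),round(e,4))
im=cv2.imread('pics/w9.png'); cv2.imwrite('pics/w9c.png',cv2.resize(im[130:280,240:460],None,fx=3.6,fy=3.6,interpolation=cv2.INTER_CUBIC))
```

```text
A [ 0.0331 -0.0697  0.105 ] [ 0.0388 -0.066   0.105 ] [ 0.0375 -0.0647  0.105 ] [ 0.0339 -0.0686  0.0971] 0.0006
B [-0.0333  0.0606  0.105 ] [-0.0313  0.063   0.105 ] [-0.0273  0.0635  0.105 ] [-0.0334  0.0618  0.1015] 0.0008
C [-0.0326 -0.0043  0.105 ] [-0.0315  0.002   0.105 ] [-0.0273  0.0031  0.105 ] [-0.0337 -0.0013  0.0993] 0.0043
D [-0.0344 -0.0688  0.105 ] [-0.0337 -0.0646  0.105 ] [-0.0283 -0.0604  0.105 ] [-0.0352 -0.067   0.1013] 0.0028
```

View pics/w9c.png

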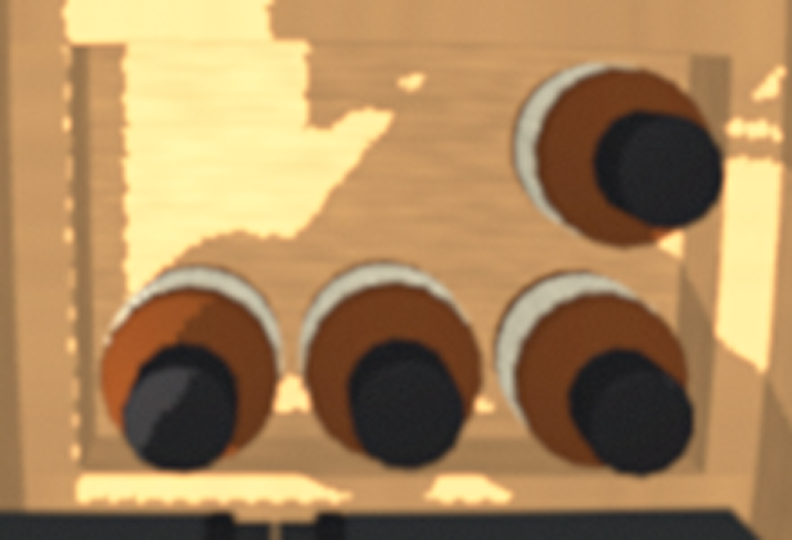

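```bash
cat >> h.py <<'E'
BOT=dict(A=(.034,-.067),B=(-.032,.063),C=(-.032,-.002),D=(-.033,-.067))
L=np.array([.528,-.2546,.035]); XL,YL=axes(6.1)
def pl(x,y,z): return L+XL*x+YL*y+ZW*z
RP=down(-XC); RL=down(YL)
E
python3 - <<'E'
from h import *
x,y=BOT['A']
inc(cb(x,y,.16),RP); inc(cb(x,y,.077),RP,cb(x,y,.16),RP)
inc(cb(x,y,.25),RP,cb(x,y,.077),RP); inc(pl(.033,-.06,.25-.035),RL,cb(x,y,.25),RP)
print(onz('top',295,150,.19))
E
```

```text
[np.float64(90.0), np.float64(0.1), np.float64(-0.1)] [np.float64(0.1388), np.float64(0.1047), np.float64(-0.0351)]
[np.float64(0.0), np.float64(0.0), np.float64(0.0)] [np.float64(0.083), np.float64(0.0), np.float64(0.0)]
[np.float64(0.0), np.float64(0.0), np.float64(0.0)] [np.float64(-0.173), np.float64(0.0), np.float64(0.0)]
[np.float64(73.9), np.float64(0.0), np.float64(0.0)] [np.float64(0.0), np.float64(-0.0634), np.float64(-0.49)]
[ 7.89062876e-01 -1.67197688e-04  1.90000000e-01]
```

Request:
move_arm:
  increments: [7, 0, 0, 0, 0.02, -0.01, 0.055, 14, 0, 0, 0, 0.04, -0.02, 0.055, 21, 0, 0, 0, 0.06, -0.03, 0.055, 28, 0, 0, 0, 0.08, -0.035, 0.055, 35, 0, 0, 0, 0.1, -0.035, 0.055, 42, 0, 0, 0, 0.105, -0.035, 0.055, 49, 0, 0, 0, 0.105, -0.035, 0.055, 56, 0, 0, 0, 0.105, -0.035, 0.055, 63, 0, 0, 0, 0.105, -0.035, 0.055, 70, 0, 0, 0.03, 0.105, -0.035, 0.055, 77, 0, 0, 0.06, 0.105, -0.035, 0.055, 84, 0.1, -0.1, 0.09, 0.105, -0.035, 0.055]

```text
time_s: 12.97
tcp_pos: [0.5902, 0.1831, 0.2078]
ee_rot: [[0.001, -0.997, 0.074], [0.001, 0.074, 0.997], [-1.0, -0.001, 0.001]]
wrist_force: [0.0, -0.3, -0.6]
gripper_width: 0.629
```

Request:
move_arm:
  increments: [6, 0, 0, 0.03, 0, 0, 0.055, 6, 0, 0, 0.045, 0, 0, 0.055, 6, 0, 0, 0.045, 0, 0, 0.055, 6, 0, 0, 0.045, 0, 0, 0.055]

```text
time_s: 13.3
tcp_pos: [0.5901, 0.1825, 0.1636]
ee_rot: [[-0.001, -0.985, 0.172], [-0.001, 0.172, 0.985], [-1.0, 0.001, -0.002]]
wrist_force: [0.4, -0.2, 1.8]
gripper_width: 0.63
```

Run:
```python
from h import *
st()
x,y=BOT['A']
inc(cb(x,y,.077),RP)
s=r.sense();T,R=np.array(s['tcp_pos']),np.array(s['ee_rot'])
im=r.capture('wrist')[:,:,::-1].copy()
for k,(x,y) in BOT.items(): print(k,wproj(cb(x,y,.105),T,R)); 
cv2.imwrite('pics/w10.png',im)
cv2.imwrite('pics/s10.png',cv2.resize(r.capture('scene')[150:400,270:603,::-1],(798,600)))
```

```text
t 13.3 tcp [0.5901 0.1825 0.1636] f [ 0.4 -0.2  1.8] w 54.8
[[-0.001, -0.985, 0.172], [-0.001, 0.172, 0.985], [-1.0, 0.001, -0.002]] [ 32.2  24.4  -6.    0.1 -59.7 -42.1]
[np.float64(0.1), np.float64(-0.1), np.float64(-0.0)] [np.float64(0.0866), np.float64(0.0003), np.float64(0.0004)]
A [316.21083002 260.06686611]
B [402.23663418 420.57051956]
C [413.09378679 350.37650223]
D [424.68584488 259.68308696]
```

View pics/w10.png

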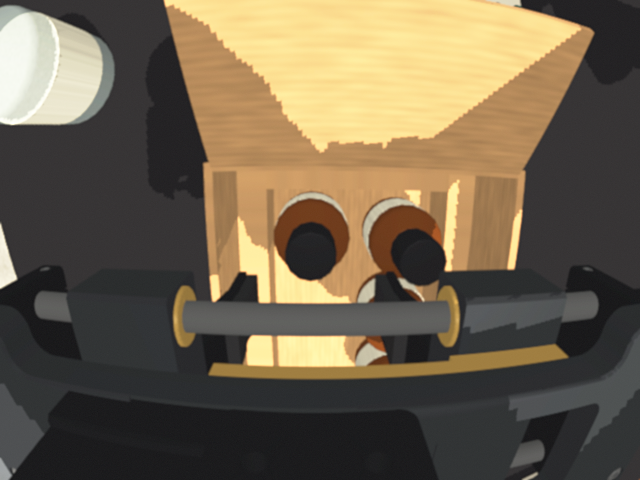

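View pics/s10.png

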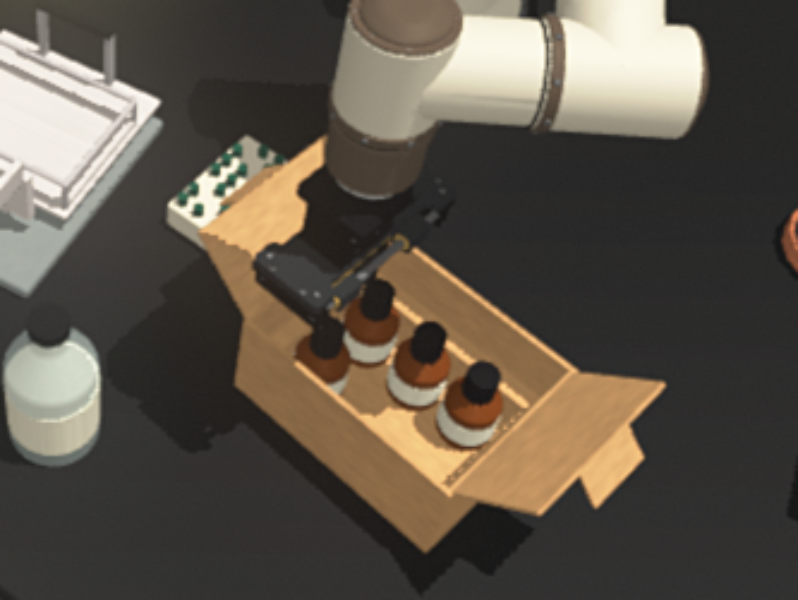

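Request:
move_arm:
  increments: [0, 0, 0, 0.03, -0.002, -0.001, 0.055, 0, 0, 0, 0.06, -0.002, -0.001, 0.055, 0, 0, 0, 0.087, -0.002, -0.001, 0.055, 0, 0, 0, 0.087, -0.002, -0.001, 0.055, 0, 0, 0, 0.087, -0.002, -0.001, 0, 0, 0, 0, 0.087, -0.002, -0.001, 0, 0, 0, 0, 0.087, -0.002, -0.001, 0, 0, 0, 0, 0.087, -0.002, -0.001, 0, 0, 0, 0, 0.087, -0.002, -0.001, 0, 0, 0, 0, 0.087, -0.002, -0.001, 0, 0, 0, 0, 0.087, -0.002, -0.001, 0, 0, 0, 0, 0.087, -0.002, -0.001, 0]

```text
time_s: 14.4
tcp_pos: [0.5935, 0.1811, 0.0806]
ee_rot: [[0.006, -0.985, 0.173], [0.002, 0.173, 0.985], [-1.0, -0.005, 0.003]]
wrist_force: [-1.3, -0.1, 6.7]
gripper_width: 0.359
```

Run:
```python
from h import *
st()
s=r.sense();T,R=np.array(s['tcp_pos']),np.array(s['ee_rot'])
U=T+[0,0,.17]
inc(pl(.033,-.06,.235),RL,U,R)
```

```text
t 14.4 tcp [0.5935 0.1811 0.0806] f [-1.3 -0.1  6.7] w 31.2
[[0.006, -0.985, 0.173], [0.002, 0.173, 0.985], [-1.0, -0.005, 0.003]] [ 31.9  29.4 -11.2   0.1 -49.1 -41.9]
[np.float64(73.9), np.float64(0.4), np.float64(0.1)] [np.float64(-0.0207), np.float64(-0.0594), np.float64(-0.4889)]
```

Request:
move_arm:
  increments: [0, 0, 0, -0.03, 0, 0, 0, 0, 0, 0, -0.07, 0, 0, 0, 0, 0, 0, -0.11, 0, 0, 0, 0, 0, 0, -0.15, 0, 0, 0, 0, 0, 0, -0.17, 0, -0.02, 0, 7, 0, 0, -0.175, 0, -0.06, 0, 14, 0, 0, -0.175, -0.005, -0.1, 0, 21, 0, 0, -0.175, -0.015, -0.14, 0, 28, 0, 0, -0.175, -0.02, -0.18, 0, 35, 0, 0, -0.175, -0.025, -0.22, 0, 42, 0, 0, -0.18, -0.035, -0.26, 0, 49, 0, 0, -0.18, -0.04, -0.3, 0]

```text
time_s: 15.4
tcp_pos: [0.5792, -0.124, 0.2587]
ee_rot: [[0.004, -0.51, 0.86], [0.001, 0.86, 0.51], [-1.0, -0.001, 0.004]]
wrist_force: [0.9, -0.2, -1.2]
gripper_width: 0.36
```

Run:
```python
from h import *
st()
inc(pl(.033,-.06,.235),RL)
```

```text
t 15.4 tcp [ 0.5792 -0.124   0.2587] f [ 0.9 -0.2 -1.2] w 31.3
[[0.004, -0.51, 0.86], [0.001, 0.86, 0.51], [-1.0, -0.001, 0.004]] [  3.5  17.7  -1.9  -0.1 -70.2 -62.9]
[np.float64(24.6), np.float64(0.2), np.float64(0.0)] [np.float64(-0.0115), np.float64(-0.1546), np.float64(-0.1055)]
```

Request:
move_arm:
  increments: [7, 0, 0, -0.01, -0.03, -0.02, 0, 14, 0, 0, -0.01, -0.06, -0.04, 0, 21, 0, 0, -0.01, -0.09, -0.06, 0, 24.6, 0.2, 0, -0.01, -0.12, -0.08, 0, 24.6, 0.2, 0, -0.01, -0.15, -0.1, 0, 24.6, 0.2, 0, -0.01, -0.1546, -0.1055, 0, 24.6, 0.2, 0, -0.01, -0.1546, -0.1055, 0, 24.6, 0.2, 0, -0.01, -0.1546, -0.1055, 0]

```text
time_s: 16.07
tcp_pos: [0.5678, -0.3088, 0.2672]
ee_rot: [[-0.002, -0.11, 0.994], [0.001, 0.994, 0.11], [-1.0, 0.001, -0.002]]
wrist_force: [0.8, 0.3, -0.5]
gripper_width: 0.36
```

Run:
```python
from h import *
st()
inc(pl(.033,-.06,.0776),RL)
s=r.sense();np.save('w11.npy',np.c_[s['ee_rot'],s['tcp_pos']]);T,R=np.array(s['tcp_pos']),np.array(s['ee_rot'])
cv2.imwrite('pics/w11.png',r.capture('wrist')[:,:,::-1])
for x in (-.072,.072):
    for y in (-.104,.104): print(x,y,wproj(pl(x,y,.038),T,R))
print(wproj(pl(-.112,.05,.08),T,R),wproj(pl(-.112,-.05,.08),T,R))
cv2.imwrite('pics/s11.png',cv2.resize(r.capture('scene')[100:300,140:406,::-1],(798,600)))
```

```text
t 16.0667 tcp [ 0.5678 -0.3088  0.2672] f [ 0.8  0.3 -0.5] w 31.3
[[-0.002, -0.11, 0.994], [0.001, 0.994, 0.11], [-1.0, 0.001, -0.002]] [-14.2  23.    7.3  -0.  -74.3 -69.4]
[np.float64(0.2), np.float64(-0.1), np.float64(-0.1)] [np.float64(0.1546), np.float64(-0.0021), np.float64(-0.0006)]
-0.072 -0.104 [265.78265258 105.56737408]
-0.072 0.104 [479.90849016 114.31986411]
0.072 -0.104 [268.07748421 254.9897634 ]
0.072 0.104 [470.51073192 254.89596799]
[443.32247394  60.28729681] [325.47700194  52.80022229]
```

View pics/w11.png

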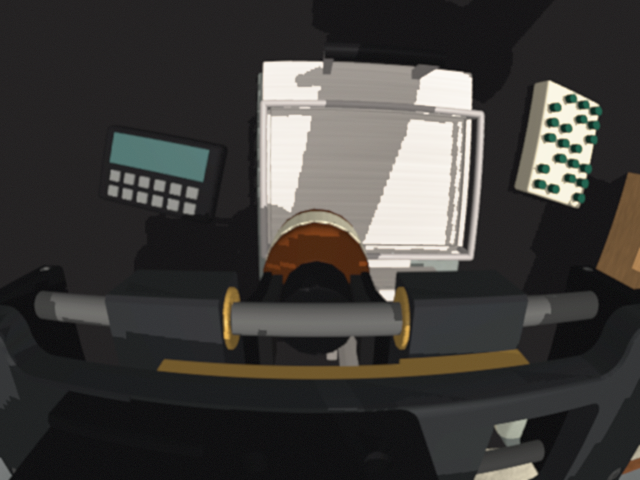

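View pics/s11.png

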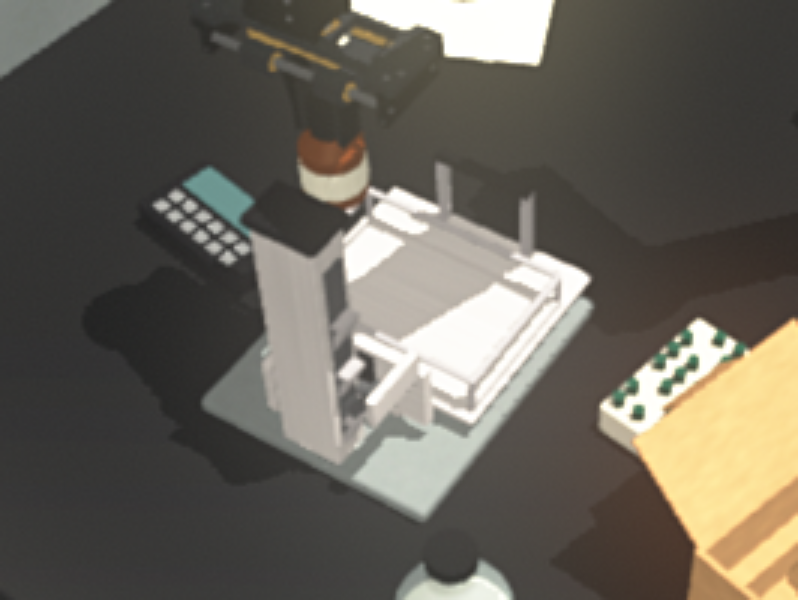

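Request:
move_arm:
  increments: [0, 0, 0, 0.035, -0.002, 0, 0, 0, 0, 0, 0.07, -0.002, -0.001, 0, 0, 0, 0, 0.1, -0.002, -0.001, 0, 0, 0, 0, 0.125, -0.002, -0.001, 0, 0, 0, 0, 0.14, -0.002, -0.001, 0, 0, 0, 0, 0.149, -0.002, -0.001, 0, 0, 0, 0, 0.153, -0.002, -0.001, 0, 0, 0, 0, 0.1545, -0.002, -0.001, 0, 0, 0, 0, 0.1545, -0.002, -0.001, 0]

```text
time_s: 16.92
tcp_pos: [0.5685, -0.3098, 0.1158]
ee_rot: [[0.001, -0.114, 0.994], [-0.001, 0.994, 0.114], [-1.0, -0.001, 0.001]]
wrist_force: [-0.0, 1.0, 1.8]
gripper_width: 0.36
```

Run:
```python
from h import *
st()
inc(pl(.033,-.06,.0776),RL)
cv2.imwrite('pics/w12.png',r.capture('wrist')[:,:,::-1])
cv2.imwrite('pics/s12.png',cv2.resize(r.capture('scene')[100:300,140:406,::-1],(798,600)))
```

```text
t 16.9167 tcp [ 0.5685 -0.3098  0.1158] f [-0.   1.   1.8] w 31.3
[[0.001, -0.114, 0.994], [-0.001, 0.994, 0.114], [-1.0, -0.001, 0.001]] [-14.3  29.5  -4.8   0.  -55.6 -69.2]
[np.float64(0.4), np.float64(0.1), np.float64(0.0)] [np.float64(0.0032), np.float64(-0.0008), np.float64(-0.0014)]
```

View pics/w12.png

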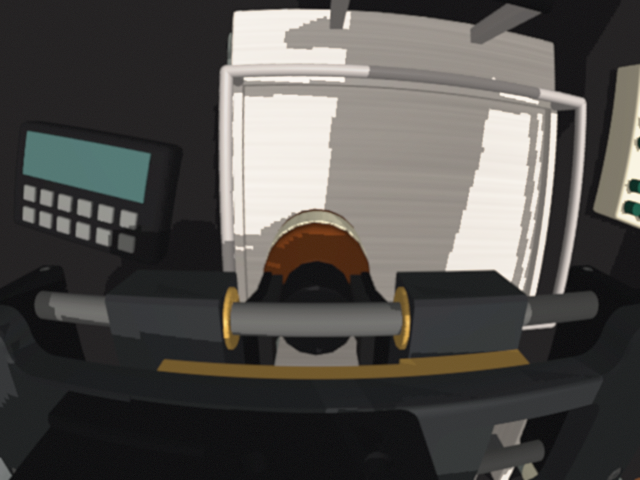

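View pics/s12.png

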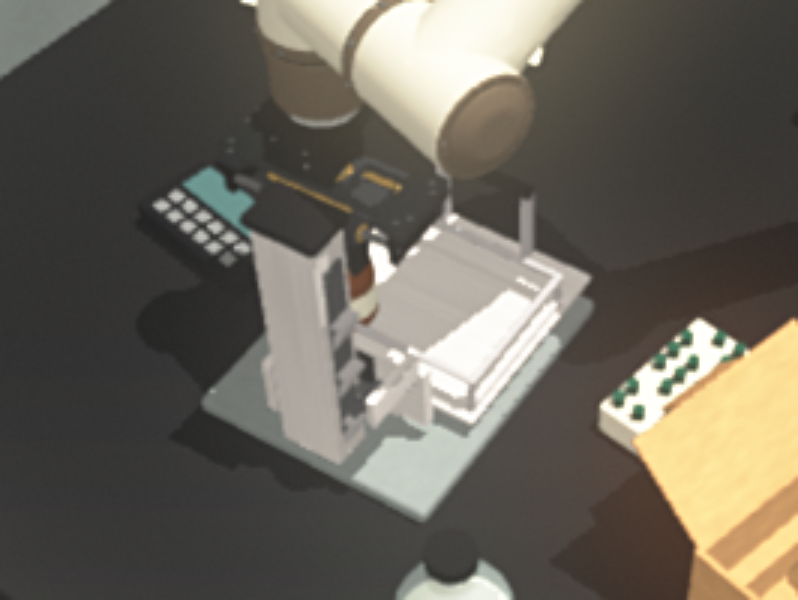

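Request:
move_arm:
  increments: [0, 0, 0, 0.002, 0, 0, 0, 0, 0, 0, 0.002, 0, 0, 0, 0, 0, 0, 0.002, 0, 0, 0, 0, 0, 0, 0.002, 0, 0, 0]

```text
time_s: 17.35
tcp_pos: [0.5686, -0.3101, 0.1157]
ee_rot: [[0.003, -0.113, 0.994], [-0.001, 0.994, 0.113], [-1.0, -0.001, 0.002]]
wrist_force: [-3.5, 6.7, 13.9]
gripper_width: 0.36
```

```bash
sed -i 's/^BOT=.*/BOT=dict(A=(.036,-.068),B=(-.030,.062),C=(-.030,-.003),D=(-.031,-.068))/' h.py
python3 - <<'E'
from h import *
for k in 'DCB': inc(cb(*BOT[k],.265),RP)
E
```

```text
[np.float64(-73.5), np.float64(0.1), np.float64(0.2)] [np.float64(-0.1499), np.float64(0.5047), np.float64(0.0147)]
[np.float64(-73.5), np.float64(0.1), np.float64(0.2)] [np.float64(-0.1499), np.float64(0.5667), np.float64(0.0341)]
[np.float64(-73.5), np.float64(0.1), np.float64(0.2)] [np.float64(-0.1499), np.float64(0.629), np.float64(0.0525)]
```

Request:
move_arm:
  increments: [0, 0, 0, -0.002, 0, 0, 0.06, 0, 0, 0, -0.003, 0, 0, 0.06, 0, 0, 0, -0.003, 0, 0, 0.06, 0, 0, 0, -0.003, 0, 0, 0.06, 0, 0, 0, -0.015, 0, 0, 0.06, 0, 0, 0, -0.04, 0, 0, 0.06, 0, 0, 0, -0.08, 0, 0, 0.06, 0, 0, 0, -0.12, 0, 0, 0.06, 0, 0, 0, -0.15, 0.02, 0, 0.06, 0, 0, 0, -0.15, 0.06, 0, 0.06, 0, 0, 0, -0.15, 0.1, 0, 0.06, 0, 0, 0, -0.15, 0.14, 0, 0.06]

```text
time_s: 18.35
tcp_pos: [0.5518, -0.171, 0.2628]
ee_rot: [[0.002, -0.11, 0.994], [0.0, 0.994, 0.11], [-1.0, -0.0, 0.002]]
wrist_force: [0.4, 1.1, -0.1]
gripper_width: 0.69
```

Request:
move_arm:
  increments: [-7, 0, 0, 0, 0.04, 0, 0.055, -14, 0, 0, 0, 0.08, 0, 0.055, -21, 0, 0, 0, 0.12, 0.005, 0.055, -28, 0, 0, 0, 0.16, 0.005, 0.055, -35, 0, 0, 0, 0.2, 0.01, 0.055, -42, 0, 0, 0, 0.24, 0.015, 0.055, -49, 0, 0, 0, 0.28, 0.015, 0.055, -56, 0, 0, 0, 0.32, 0.015, 0.055, -63, 0, 0, 0, 0.36, 0.015, 0.055, -70, 0, 0, 0.03, 0.364, 0.015, 0.055, -73.5, 0, 0.2, 0.07, 0.364, 0.015, 0.055, -73.5, 0, 0.2, 0.1, 0.364, 0.015, 0.055]

```text
time_s: 19.35
tcp_pos: [0.5257, 0.1926, 0.1603]
ee_rot: [[-0.003, -0.985, 0.172], [0.003, 0.172, 0.985], [-1.0, 0.004, 0.003]]
wrist_force: [0.5, 0.3, -0.4]
gripper_width: 0.632
```

Run:
```python
from h import *
st()
inc(cb(*BOT['D'],.079),RP)
s=r.sense();T,R=np.array(s['tcp_pos']),np.array(s['ee_rot'])
im=r.capture('wrist')[:,:,::-1].copy()
for k,(x,y) in BOT.items(): print(k,wproj(cb(x,y,.105),T,R)); 
cv2.imwrite('pics/w13.png',im)
cv2.imwrite('pics/s13.png',r.capture('scene')[:,:,::-1])
```

```text
t 19.35 tcp [0.5257 0.1926 0.1603] f [ 0.5  0.3 -0.4] w 55.0
[[-0.003, -0.985, 0.172], [0.003, 0.172, 0.985], [-1.0, 0.004, 0.003]] [ 36.6  19.3 -14.4  -0.3 -56.3 -46.3]
[np.float64(0.1), np.float64(0.1), np.float64(-0.2)] [np.float64(0.0813), np.float64(-0.0002), np.float64(0.0003)]
A [205.50351925 260.95281924]
B [313.89258904 425.99371564]
C [313.85008555 355.12839546]
D [315.56486235 261.74396958]
```

View pics/w13.png

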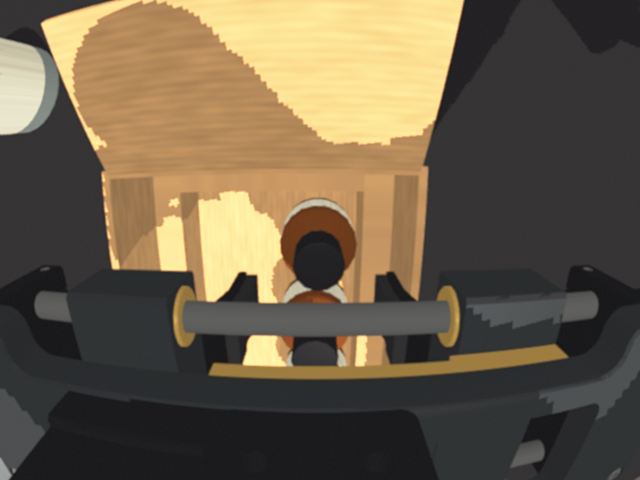

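View pics/s13.png

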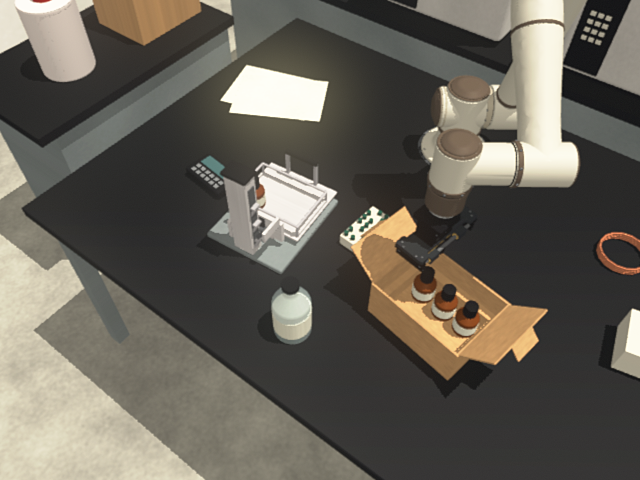

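Request:
move_arm:
  increments: [0, 0, 0, 0.03, 0.002, 0, 0.055, 0, 0, 0, 0.06, 0.002, 0, 0.055, 0, 0, 0, 0.081, 0.002, 0, 0.055, 0, 0, 0, 0.081, 0.002, 0, 0.055, 0, 0, 0, 0.081, 0.002, 0, 0, 0, 0, 0, 0.081, 0.002, 0, 0, 0, 0, 0, 0.081, 0.002, 0, 0, 0, 0, 0, 0.081, 0.002, 0, 0, 0, 0, 0, 0.081, 0.002, 0, 0, 0, 0, 0, 0.081, 0.002, 0, 0, 0, 0, 0, 0.081, 0.002, 0, 0, 0, 0, 0, 0.081, 0.002, 0, 0]

```text
time_s: 20.45
tcp_pos: [0.5248, 0.1927, 0.0823]
ee_rot: [[-0.001, -0.985, 0.175], [0.004, 0.175, 0.985], [-1.0, 0.001, 0.003]]
wrist_force: [-1.9, -0.3, 5.6]
gripper_width: 0.36
```

Run:
```python
from h import *
st()
s=r.sense();T,R=np.array(s['tcp_pos']),np.array(s['ee_rot'])
for q in [(.033,.06),(-.033,-.06),(-.033,.06)]: inc(pl(*q,.235),RL)
```

```text
t 20.45 tcp [0.5248 0.1927 0.0823] f [-1.9 -0.3  5.6] w 31.4
[[-0.001, -0.985, 0.175], [0.004, 0.175, 0.985], [-1.0, 0.001, 0.003]] [ 36.7  24.4 -19.7  -0.3 -45.8 -46.5]
[np.float64(73.8), np.float64(0.1), np.float64(-0.2)] [np.float64(-0.1892), np.float64(-0.0961), np.float64(-0.3723)]
[np.float64(73.8), np.float64(0.1), np.float64(-0.2)] [np.float64(-0.1896), np.float64(-0.0661), np.float64(-0.506)]
[np.float64(73.8), np.float64(0.1), np.float64(-0.2)] [np.float64(-0.1891), np.float64(-0.0327), np.float64(-0.3907)]
```

Request:
move_arm:
  increments: [0, 0, 0, -0.03, 0, 0, 0, 0, 0, 0, -0.07, 0, 0, 0, 0, 0, 0, -0.11, 0, 0, 0, 0, 0, 0, -0.15, 0, 0, 0, 0, 0, 0, -0.18, 0, -0.02, 0, 0, 0, 0, -0.19, -0.005, -0.06, 0, 0, 0, 0, -0.19, -0.01, -0.1, 0, 0, 0, 0, -0.19, -0.02, -0.14, 0, 0, 0, 0, -0.19, -0.03, -0.18, 0, 0, 0, 0, -0.19, -0.04, -0.22, 0, 0, 0, 0, -0.19, -0.05, -0.26, 0, 0, 0, 0, -0.19, -0.066, -0.3, 0]

```text
time_s: 21.45
tcp_pos: [0.5354, -0.1157, 0.2699]
ee_rot: [[-0.003, -0.984, 0.175], [0.003, 0.175, 0.984], [-1.0, 0.004, 0.002]]
wrist_force: [1.5, 0.7, -1.9]
gripper_width: 0.358
```

Request:
move_arm:
  increments: [7, 0, 0, 0, 0, -0.03, 0, 14, 0, 0, 0, 0, -0.06, 0, 21, 0, 0, 0, 0, -0.09, 0, 28, 0, 0, 0, 0, -0.12, 0, 35, 0, 0, 0, 0, -0.15, 0, 42, 0, 0, 0, 0, -0.18, 0, 49, 0, 0, 0, 0, -0.2, 0, 56, 0, 0, 0, 0, -0.206, 0, 63, 0, 0, 0, 0, -0.206, 0, 70, 0, 0, 0, 0, -0.206, 0, 73.8, 0.1, -0.2, 0, 0, -0.206, 0, 73.8, 0.1, -0.2, 0, 0, -0.206, 0]

```text
time_s: 22.45
tcp_pos: [0.5, -0.3166, 0.2688]
ee_rot: [[-0.003, -0.105, 0.995], [-0.0, 0.995, 0.105], [-1.0, -0.0, -0.003]]
wrist_force: [0.4, 0.6, -1.4]
gripper_width: 0.36
```

Run:
```python
from h import *
st()
inc(pl(-.033,-.06,.0823),RL)
cv2.imwrite('pics/w14.png',r.capture('wrist')[:,:,::-1])
```

```text
t 22.45 tcp [ 0.5    -0.3166  0.2688] f [ 0.4  0.6 -1.4] w 31.3
[[-0.003, -0.105, 0.995], [-0.0, 0.995, 0.105], [-1.0, -0.0, -0.003]] [-16.6  17.5  -0.8   0.1 -71.9 -67.4]
[np.float64(-0.1), np.float64(-0.2), np.float64(0.0)] [np.float64(0.1515), np.float64(-0.0013), np.float64(0.0018)]
```

View pics/w14.png

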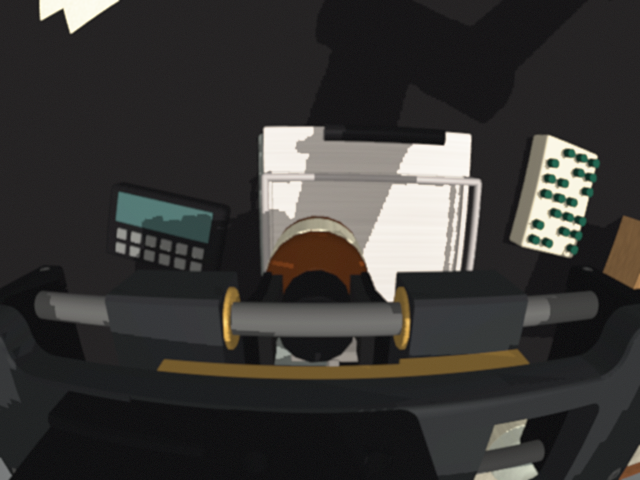

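Request:
move_arm:
  increments: [0, 0, 0, 0.035, -0.001, 0.001, 0, 0, 0, 0, 0.07, -0.001, 0.001, 0, 0, 0, 0, 0.1, -0.001, 0.001, 0, 0, 0, 0, 0.125, -0.001, 0.001, 0, 0, 0, 0, 0.14, -0.001, 0.001, 0, 0, 0, 0, 0.148, -0.001, 0.001, 0, 0, 0, 0, 0.151, -0.001, 0.001, 0, 0, 0, 0, 0.1525, -0.001, 0.001, 0, 0, 0, 0, 0.1535, -0.001, 0.001, 0, 0, 0, 0, 0.1535, -0.001, 0.001, 0, 0, 0, 0, 0.1535, -0.001, 0.001, 0]

```text
time_s: 23.42
tcp_pos: [0.5022, -0.318, 0.1172]
ee_rot: [[0.001, -0.107, 0.994], [-0.002, 0.994, 0.107], [-1.0, -0.002, 0.001]]
wrist_force: [-0.5, 1.1, 2.6]
gripper_width: 0.364
```

Run:
```python
from h import *
st()
for k in 'CB': inc(cb(*BOT[k],.265),RP)
```

```text
t 23.4167 tcp [ 0.5022 -0.318   0.1172] f [-0.5  1.1  2.6] w 31.6
[[0.001, -0.107, 0.994], [-0.002, 0.994, 0.107], [-1.0, -0.002, 0.001]] [-16.7  24.9 -12.7   0.1 -52.3 -67.3]
[np.float64(-73.9), np.float64(-0.0), np.float64(0.1)] [np.float64(-0.1489), np.float64(0.5676), np.float64(0.0969)]
[np.float64(-73.9), np.float64(-0.0), np.float64(0.1)] [np.float64(-0.149), np.float64(0.63), np.float64(0.115)]
```

Request:
move_arm:
  increments: [0, 0, 0, 0, 0, 0, 0.06, 0, 0, 0, 0, 0, 0, 0.06, 0, 0, 0, 0, 0, 0, 0.06, 0, 0, 0, 0, 0, 0, 0.06, 0, 0, 0, -0.01, 0, 0, 0.06, 0, 0, 0, -0.04, 0, 0, 0.06, 0, 0, 0, -0.08, 0, 0, 0.06, 0, 0, 0, -0.12, 0, 0, 0.06, 0, 0, 0, -0.15, 0.02, 0, 0.06, 0, 0, 0, -0.15, 0.06, 0, 0.06, 0, 0, 0, -0.15, 0.1, 0.01, 0.06, 0, 0, 0, -0.15, 0.14, 0.02, 0.06]

```text
time_s: 24.42
tcp_pos: [0.5063, -0.1753, 0.2675]
ee_rot: [[0.001, -0.104, 0.995], [-0.001, 0.995, 0.104], [-1.0, -0.001, 0.001]]
wrist_force: [0.0, 0.8, 0.9]
gripper_width: 0.691
```

Request:
move_arm:
  increments: [-7, 0, 0, 0, 0.04, 0.01, 0.055, -14, 0, 0, 0, 0.08, 0.02, 0.055, -21, 0, 0, 0, 0.12, 0.03, 0.055, -28, 0, 0, 0, 0.16, 0.04, 0.055, -35, 0, 0, 0, 0.2, 0.05, 0.055, -42, 0, 0, 0, 0.24, 0.06, 0.055, -49, 0, 0, 0, 0.28, 0.07, 0.055, -56, 0, 0, 0, 0.32, 0.077, 0.055, -63, 0, 0, 0, 0.36, 0.077, 0.055, -70, 0, 0, 0, 0.4, 0.077, 0.055, -73.9, 0, 0.1, 0.03, 0.4276, 0.077, 0.055, -73.9, 0, 0.1, 0.06, 0.4276, 0.077, 0.055]

```text
time_s: 25.42
tcp_pos: [0.5386, 0.2628, 0.207]
ee_rot: [[0.003, -0.986, 0.166], [0.005, 0.166, 0.986], [-1.0, -0.002, 0.006]]
wrist_force: [-0.1, -0.7, -0.9]
gripper_width: 0.632
```

Request:
move_arm:
  increments: [0, 0, 0, 0.03, 0, 0, 0.055, 0, 0, 0, 0.035, 0, 0, 0.055, 0, 0, 0, 0.035, 0, 0, 0.055]

```text
time_s: 25.67
tcp_pos: [0.5368, 0.2563, 0.1688]
ee_rot: [[-0.006, -0.985, 0.174], [-0.003, 0.174, 0.985], [-1.0, 0.006, -0.004]]
wrist_force: [0.5, 0.4, 1.0]
gripper_width: 0.629
```

Run:
```python
from h import *
st()
inc(cb(*BOT['C'],.079),RP)
s=r.sense();T,R=np.array(s['tcp_pos']),np.array(s['ee_rot'])
im=r.capture('wrist')[:,:,::-1].copy()
for k,(x,y) in BOT.items(): print(k,wproj(cb(x,y,.105),T,R)); 
cv2.imwrite('pics/w15.png',im)
cv2.imwrite('pics/s15.png',r.capture('scene')[:,:,::-1])
```

```text
t 25.6667 tcp [0.5368 0.2563 0.1688] f [0.5 0.4 1. ] w 54.7
[[-0.006, -0.985, 0.174], [-0.003, 0.174, 0.985], [-1.0, 0.006, -0.004]] [ 41.   22.2  -8.7  -0.1 -59.5 -51. ]
[np.float64(0.0), np.float64(-0.2), np.float64(-0.3)] [np.float64(0.0898), np.float64(-0.0015), np.float64(0.0012)]
A [203.11425408 153.84975122]
B [313.73100224 349.6958999 ]
C [313.55505545 258.53701855]
D [315.19705849 151.20801347]
```

View pics/w15.png

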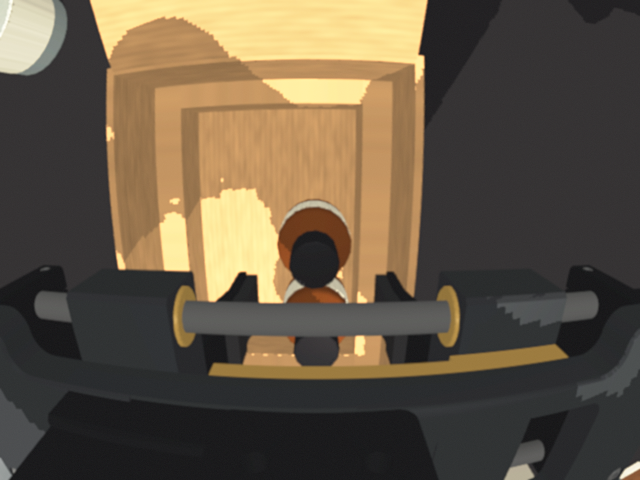

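View pics/s15.png

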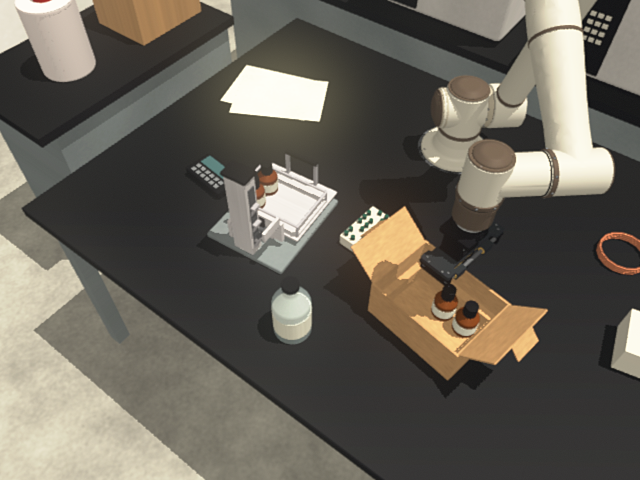

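Request:
move_arm:
  increments: [0, 0, 0, 0.03, -0.001, 0.001, 0.055, 0, 0, 0, 0.06, -0.001, 0.001, 0.055, 0, 0, 0, 0.09, -0.001, 0.001, 0.055, 0, 0, 0, 0.09, -0.001, 0.001, 0.055, 0, 0, 0, 0.09, -0.001, 0.001, 0, 0, 0, 0, 0.09, -0.001, 0.001, 0, 0, 0, 0, 0.09, -0.001, 0.001, 0, 0, 0, 0, 0.09, -0.001, 0.001, 0, 0, 0, 0, 0.09, -0.001, 0.001, 0, 0, 0, 0, 0.09, -0.001, 0.001, 0, 0, 0, 0, 0.09, -0.001, 0.001, 0, 0, 0, 0, 0.09, -0.001, 0.001, 0]

```text
time_s: 26.77
tcp_pos: [0.5393, 0.2586, 0.0823]
ee_rot: [[-0.0, -0.985, 0.173], [0.002, 0.173, 0.985], [-1.0, 0.001, 0.002]]
wrist_force: [-1.1, 0.6, 7.0]
gripper_width: 0.361
```

Run:
```python
from h import *
st()
for q in [(.033,.06)]: inc(pl(*q,.235),RL)
```

```text
t 26.7667 tcp [0.5393 0.2586 0.0823] f [-1.1  0.6  7. ] w 31.4
[[-0.0, -0.985, 0.173], [0.002, 0.173, 0.985], [-1.0, 0.001, 0.002]] [ 41.1  27.6 -14.1  -0.1 -48.3 -51. ]
[np.float64(73.9), np.float64(0.1), np.float64(-0.1)] [np.float64(-0.1886), np.float64(-0.0927), np.float64(-0.4403)]
```

Request:
move_arm:
  increments: [0, 0, 0, -0.03, 0, 0, 0, 0, 0, 0, -0.07, 0, 0, 0, 0, 0, 0, -0.11, 0, 0, 0, 0, 0, 0, -0.15, 0, 0, 0, 0, 0, 0, -0.18, 0, -0.02, 0, 0, 0, 0, -0.19, -0.005, -0.06, 0, 0, 0, 0, -0.19, -0.01, -0.1, 0, 0, 0, 0, -0.19, -0.02, -0.14, 0, 0, 0, 0, -0.19, -0.03, -0.18, 0, 0, 0, 0, -0.19, -0.04, -0.22, 0, 0, 0, 0, -0.19, -0.05, -0.24, 0, 0, 0, 0, -0.19, -0.06, -0.26, 0]

```text
time_s: 27.77
tcp_pos: [0.5524, -0.0108, 0.2703]
ee_rot: [[-0.003, -0.984, 0.176], [0.001, 0.176, 0.984], [-1.0, 0.003, 0.0]]
wrist_force: [0.5, -0.2, -1.2]
gripper_width: 0.359
```

Request:
move_arm:
  increments: [7, 0, 0, 0, 0, -0.03, 0, 14, 0, 0, 0, 0, -0.06, 0, 21, 0, 0, 0, -0.01, -0.08, 0, 28, 0, 0, 0, -0.015, -0.1, 0, 35, 0, 0, 0, -0.02, -0.12, 0, 42, 0, 0, 0, -0.025, -0.14, 0, 49, 0, 0, 0, -0.03, -0.16, 0, 56, 0, 0, 0, -0.033, -0.18, 0, 63, 0, 0, 0, -0.033, -0.18, 0, 70, 0, 0, 0, -0.033, -0.18, 0, 73.9, 0.1, -0.1, 0, -0.033, -0.18, 0, 73.9, 0.1, -0.1, 0, -0.033, -0.18, 0]

```text
time_s: 28.77
tcp_pos: [0.5538, -0.1918, 0.2697]
ee_rot: [[-0.004, -0.104, 0.995], [-0.002, 0.995, 0.104], [-1.0, -0.001, -0.004]]
wrist_force: [0.5, 0.3, -1.1]
gripper_width: 0.36
```

Run:
```python
from h import *
st()
inc(pl(.033,.06,.0823),RL)
cv2.imwrite('pics/w16.png',r.capture('wrist')[:,:,::-1])
```

```text
t 28.7667 tcp [ 0.5538 -0.1918  0.2697] f [ 0.5  0.3 -1.1] w 31.4
[[-0.004, -0.104, 0.995], [-0.002, 0.995, 0.104], [-1.0, -0.001, -0.004]] [ -3.2  16.9  -1.5   0.1 -71.8 -80.8]
[np.float64(-0.1), np.float64(-0.2), np.float64(0.1)] [np.float64(0.1524), np.float64(0.0005), np.float64(0.0013)]
```

View pics/w16.png

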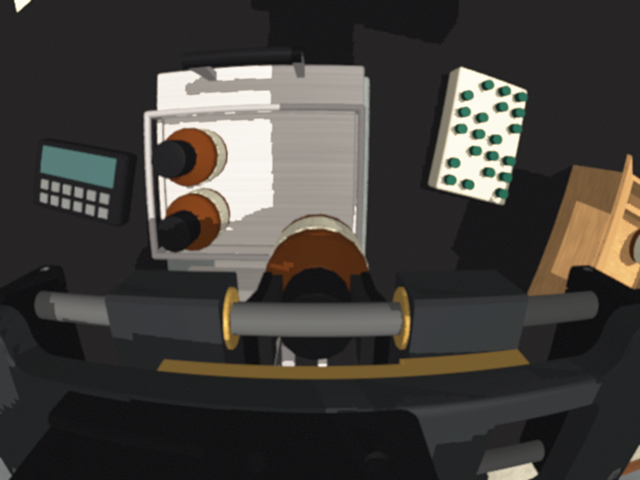

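Request:
move_arm:
  increments: [0, 0, 0, 0.035, 0, 0.001, 0, 0, 0, 0, 0.07, 0, 0.001, 0, 0, 0, 0, 0.1, 0, 0.001, 0, 0, 0, 0, 0.125, 0, 0.001, 0, 0, 0, 0, 0.14, 0, 0.001, 0, 0, 0, 0, 0.148, 0, 0.001, 0, 0, 0, 0, 0.151, 0, 0.001, 0, 0, 0, 0, 0.1525, 0, 0.001, 0, 0, 0, 0, 0.1535, 0, 0.001, 0, 0, 0, 0, 0.1535, 0, 0.001, 0, 0, 0, 0, 0.1535, 0, 0.001, 0]

```text
time_s: 29.73
tcp_pos: [0.5554, -0.1919, 0.1178]
ee_rot: [[-0.001, -0.107, 0.994], [-0.002, 0.994, 0.107], [-1.0, -0.002, -0.001]]
wrist_force: [0.6, -0.7, -0.4]
gripper_width: 0.359
```

Run:
```python
from h import *
st()
for k in 'B': inc(cb(*BOT[k],.265),RP)
```

```text
t 29.7333 tcp [ 0.5554 -0.1919  0.1178] f [ 0.6 -0.7 -0.4] w 31.2
[[-0.001, -0.107, 0.994], [-0.002, 0.994, 0.107], [-1.0, -0.002, -0.001]] [ -3.2  24.3 -13.6   0.2 -52.1 -80.8]
[np.float64(-73.9), np.float64(-0.1), np.float64(0.1)] [np.float64(-0.1484), np.float64(0.5103), np.float64(0.0483)]
```

Request:
move_arm:
  increments: [0, 0, 0, 0.0015, 0, 0, 0, 0, 0, 0, 0.0015, 0, 0, 0, 0, 0, 0, 0.0015, 0, 0, 0.06, 0, 0, 0, 0.0015, 0, 0, 0.06, 0, 0, 0, 0.001, 0, 0, 0.06, 0, 0, 0, 0, 0, 0, 0.06, 0, 0, 0, -0.015, 0, 0, 0.06, 0, 0, 0, -0.05, 0, 0, 0.06, 0, 0, 0, -0.09, 0, 0, 0.06, 0, 0, 0, -0.13, 0.02, 0, 0.06, 0, 0, 0, -0.15, 0.06, 0.005, 0.06, 0, 0, 0, -0.15, 0.1, 0.01, 0.06]

```text
time_s: 30.73
tcp_pos: [0.5567, -0.0954, 0.2719]
ee_rot: [[0.008, -0.103, 0.995], [-0.003, 0.995, 0.103], [-1.0, -0.004, 0.007]]
wrist_force: [0.5, 0.5, 0.2]
gripper_width: 0.688
```

Request:
move_arm:
  increments: [-7, 0, 0, 0, 0.04, 0.005, 0.055, -14, 0, 0, 0, 0.08, 0.01, 0.055, -21, 0, 0, 0, 0.12, 0.015, 0.055, -28, 0, 0, 0, 0.16, 0.02, 0.055, -35, 0, 0, 0, 0.2, 0.025, 0.055, -42, 0, 0, 0, 0.24, 0.03, 0.055, -49, 0, 0, 0, 0.28, 0.035, 0.055, -56, 0, 0, 0, 0.32, 0.038, 0.055, -63, 0, 0, 0, 0.36, 0.038, 0.055, -70, 0, 0, 0, 0.4, 0.038, 0.055, -73.9, 0, 0.1, 0.03, 0.41, 0.038, 0.055, -73.9, 0, 0.1, 0.06, 0.41, 0.038, 0.055]

```text
time_s: 31.73
tcp_pos: [0.5489, 0.321, 0.2059]
ee_rot: [[-0.0, -0.986, 0.167], [0.003, 0.167, 0.986], [-1.0, 0.001, 0.003]]
wrist_force: [0.2, 0.3, -1.3]
gripper_width: 0.63
```

Request:
move_arm:
  increments: [0, 0, 0, 0.03, 0, 0, 0.055, 0, 0, 0, 0.035, 0, 0, 0.055, 0, 0, 0, 0.035, 0, 0, 0.055]

```text
time_s: 31.98
tcp_pos: [0.5475, 0.3158, 0.168]
ee_rot: [[-0.008, -0.985, 0.174], [-0.005, 0.174, 0.985], [-1.0, 0.007, -0.006]]
wrist_force: [0.2, -0.0, 0.3]
gripper_width: 0.63
```

Run:
```python
from h import *
st()
inc(cb(*BOT['B'],.079),RP)
s=r.sense();T,R=np.array(s['tcp_pos']),np.array(s['ee_rot'])
im=r.capture('wrist')[:,:,::-1].copy()
for k,(x,y) in BOT.items(): print(k,wproj(cb(x,y,.105),T,R)); 
cv2.imwrite('pics/w17.png',im)
cv2.imwrite('pics/s17.png',r.capture('scene')[:,:,::-1])
```

```text
t 31.9833 tcp [0.5475 0.3158 0.168 ] f [ 0.2 -0.   0.3] w 54.8
[[-0.008, -0.985, 0.174], [-0.005, 0.174, 0.985], [-1.0, 0.007, -0.006]] [ 44.6  25.7  -3.1  -0.1 -61.8 -54.5]
[np.float64(-0.0), np.float64(-0.4), np.float64(-0.4)] [np.float64(0.089), np.float64(-0.0014), np.float64(0.006)]
A [202.70430922  55.58689309]
B [313.68352209 266.26613762]
C [313.58097731 159.32943128]
D [315.34099548  50.22810907]
```

View pics/w17.png

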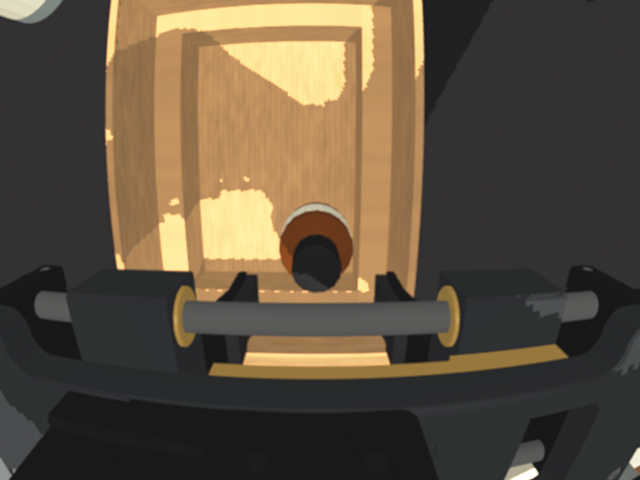

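View pics/s17.png

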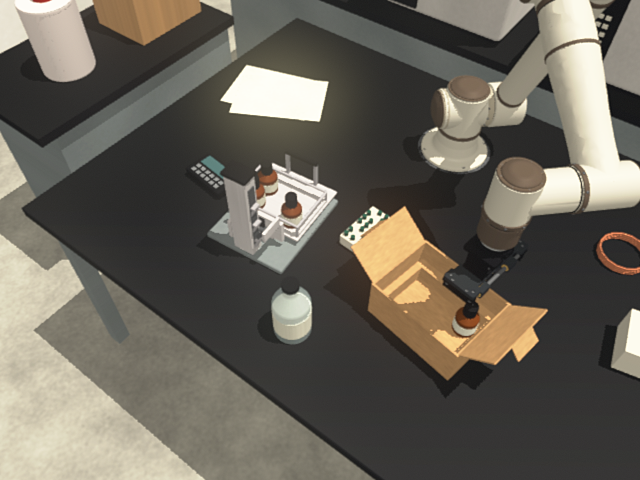

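Request:
move_arm:
  increments: [0, 0, 0, 0.03, 0, 0.005, 0.055, 0, 0, 0, 0.06, 0, 0.005, 0.055, 0, 0, 0, 0.089, 0, 0.005, 0.055, 0, 0, 0, 0.089, 0, 0.005, 0.055, 0, 0, 0, 0.089, 0, 0.005, 0, 0, 0, 0, 0.089, 0, 0.005, 0, 0, 0, 0, 0.089, 0, 0.005, 0, 0, 0, 0, 0.089, 0, 0.005, 0, 0, 0, 0, 0.089, 0, 0.005, 0, 0, 0, 0, 0.089, 0, 0.005, 0, 0, 0, 0, 0.089, 0, 0.005, 0, 0, 0, 0, 0.089, 0, 0.005, 0]

```text
time_s: 33.08
tcp_pos: [0.5496, 0.3224, 0.0834]
ee_rot: [[-0.002, -0.985, 0.173], [0.001, 0.173, 0.985], [-1.0, 0.002, 0.001]]
wrist_force: [-1.9, 0.9, 6.8]
gripper_width: 0.359
```

Run:
```python
from h import *
st()
for q in [(-.033,.06)]: inc(pl(*q,.235),RL)
```

```text
t 33.0833 tcp [0.5496 0.3224 0.0834] f [-1.9  0.9  6.8] w 31.2
[[-0.002, -0.985, 0.173], [0.001, 0.173, 0.985], [-1.0, 0.002, 0.001]] [ 44.9  30.7  -8.1  -0.1 -51.3 -54.8]
[np.float64(73.9), np.float64(-0.0), np.float64(-0.1)] [np.float64(-0.1869), np.float64(-0.03), np.float64(-0.5233)]
```

Request:
move_arm:
  increments: [0, 0, 0, -0.03, 0, 0, 0, 0, 0, 0, -0.07, 0, 0, 0, 0, 0, 0, -0.11, 0, 0, 0, 0, 0, 0, -0.15, 0, 0, 0, 0, 0, 0, -0.18, 0, -0.02, 0, 0, 0, 0, -0.187, 0, -0.06, 0, 0, 0, 0, -0.187, -0.005, -0.1, 0, 0, 0, 0, -0.187, -0.01, -0.14, 0, 0, 0, 0, -0.187, -0.015, -0.18, 0, 0, 0, 0, -0.187, -0.02, -0.22, 0, 0, 0, 0, -0.187, -0.025, -0.26, 0, 0, 0, 0, -0.187, -0.03, -0.3, 0]

```text
time_s: 34.08
tcp_pos: [0.5262, 0.0192, 0.2688]
ee_rot: [[-0.004, -0.985, 0.173], [-0.001, 0.173, 0.985], [-1.0, 0.004, -0.001]]
wrist_force: [1.3, -0.6, -0.5]
gripper_width: 0.359
```

Request:
move_arm:
  increments: [7, 0, 0, 0, 0, -0.03, 0, 14, 0, 0, 0, 0, -0.06, 0, 21, 0, 0, 0, 0, -0.09, 0, 28, 0, 0, 0, 0, -0.12, 0, 35, 0, 0, 0, 0, -0.15, 0, 42, 0, 0, 0, 0, -0.18, 0, 49, 0, 0, 0, 0, -0.2, 0, 56, 0, 0, 0, 0, -0.215, 0, 63, 0, 0, 0, 0, -0.223, 0, 70, 0, 0, 0, 0, -0.223, 0, 73.9, 0, -0.1, 0, 0, -0.223, 0, 73.9, 0, -0.1, 0, 0, -0.223, 0]

```text
time_s: 35.08
tcp_pos: [0.4878, -0.1988, 0.2688]
ee_rot: [[-0.003, -0.104, 0.995], [-0.002, 0.995, 0.104], [-1.0, -0.001, -0.004]]
wrist_force: [-0.7, 0.1, -1.6]
gripper_width: 0.36
```

Run:
```python
from h import *
st()
inc(pl(-.033,.06,.0834),RL)
cv2.imwrite('pics/w18.png',r.capture('wrist')[:,:,::-1])
```

```text
t 35.0833 tcp [ 0.4878 -0.1988  0.2688] f [-0.7  0.1 -1.6] w 31.3
[[-0.003, -0.104, 0.995], [-0.002, 0.995, 0.104], [-1.0, -0.001, -0.004]] [ -4.4  11.   -9.6   0.1 -69.6 -79.6]
[np.float64(-0.1), np.float64(-0.2), np.float64(0.1)] [np.float64(0.1504), np.float64(0.0004), np.float64(0.0015)]
```

View pics/w18.png

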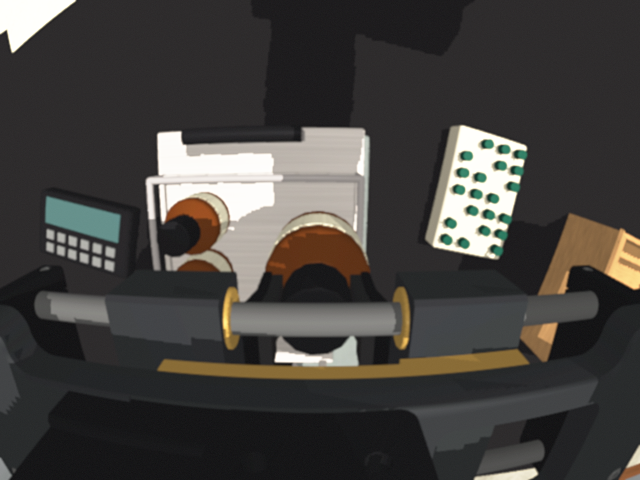

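Run:
```python
from h import *
cv2.imwrite('pics/s18.png',cv2.resize(r.capture('scene')[100:300,140:406,::-1],(798,600)))
```

```text
(no output)
```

View pics/s18.png

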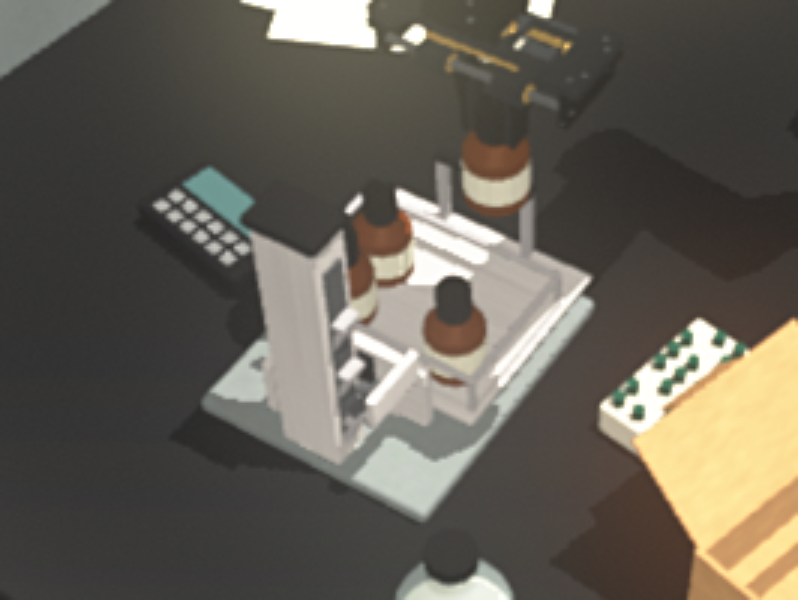

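Request:
move_arm:
  increments: [0, 0, 0, 0.035, 0, 0.001, 0, 0, 0, 0, 0.07, 0, 0.001, 0, 0, 0, 0, 0.1, 0, 0.001, 0, 0, 0, 0, 0.125, 0, 0.001, 0, 0, 0, 0, 0.14, 0, 0.001, 0, 0, 0, 0, 0.147, 0, 0.001, 0, 0, 0, 0, 0.1505, 0, 0.001, 0, 0, 0, 0, 0.1515, 0, 0.001, 0, 0, 0, 0, 0.1525, 0, 0.001, 0, 0, 0, 0, 0.153, 0, 0.001, 0, 0, 0, 0, 0.153, 0, 0.001, 0]

```text
time_s: 36.1
tcp_pos: [0.49, -0.1987, 0.1183]
ee_rot: [[0.0, -0.107, 0.994], [-0.003, 0.994, 0.107], [-1.0, -0.003, -0.0]]
wrist_force: [-2.0, 2.4, 6.0]
gripper_width: 0.36
```

Run:
```python
from h import *
st()
inc(pl(-.112,0,.235),down(-XL)); inc(pl(-.112,0,.235),down(XL))
```

```text
t 36.1 tcp [ 0.49   -0.1987  0.1183] f [-2.   2.4  6. ] w 31.3
[[0.0, -0.107, 0.994], [-0.003, 0.994, 0.107], [-1.0, -0.003, -0.0]] [ -4.4  19.2 -22.    0.2 -48.8 -79.6]
[np.float64(-89.9), np.float64(-0.1), np.float64(0.1)] [np.float64(-0.1515), np.float64(-0.0599), np.float64(-0.0802)]
[np.float64(90.1), np.float64(0.1), np.float64(0.1)] [np.float64(-0.1515), np.float64(-0.0599), np.float64(-0.0802)]
```

Request:
move_arm:
  increments: [0, 0, 0, -0.001, 0, 0, 0.06, 0, 0, 0, -0.001, 0, 0, 0.06, 0, 0, 0, -0.001, 0, 0, 0.06, 0, 0, 0, -0.001, 0, 0, 0.06, 0, 0, 0, -0.015, 0, 0, 0.06, 0, 0, 0, -0.05, 0, 0, 0.06, 0, 0, 0, -0.09, 0, 0, 0.06, 0, 0, 0, -0.13, 0, 0, 0.06, 0, 0, 0, -0.15, -0.02, -0.025, 0.06, 0, 0, 0, -0.15, -0.04, -0.05, 0.06, 0, 0, 0, -0.15, -0.06, -0.08, 0.06, 0, 0, 0, -0.15, -0.06, -0.08, 0.06]

```text
time_s: 37.1
tcp_pos: [0.4125, -0.2686, 0.2671]
ee_rot: [[-0.003, -0.102, 0.995], [-0.002, 0.995, 0.102], [-1.0, -0.002, -0.003]]
wrist_force: [-1.1, -0.8, -0.6]
gripper_width: 0.686
```

Request:
move_arm:
  increments: [-7, 0, 0, 0, 0, 0, 0.04, -14, 0, 0, 0, 0, 0, 0.04, -21, 0, 0, 0, 0, 0, 0.04, -28, 0, 0, 0, 0, 0, 0.04, -35, 0, 0, 0, 0, 0, 0.04, -42, 0, 0, 0, 0, 0, 0.04, -49, 0, 0, 0, 0, 0, 0.04, -56, 0, 0, 0, 0, 0, 0.04, -63, 0, 0, 0, 0, 0, 0.04, -70, 0, 0, 0, 0, 0, 0.04, -77, 0, 0, 0, 0, 0, 0.04, -84, 0, 0, 0, 0, 0, 0.04]

```text
time_s: 38.1
tcp_pos: [0.4162, -0.2666, 0.2662]
ee_rot: [[-0.003, -1.0, -0.008], [-0.002, -0.008, 1.0], [-1.0, 0.003, -0.002]]
wrist_force: [-0.2, 0.4, 0.1]
gripper_width: 0.461
```

Request:
move_arm:
  increments: [-5.9, 0, 0, 0.02, 0, 0, 0.04, -5.9, 0, 0, 0.04, 0, 0, 0.04, -5.9, 0, 0, 0.04, 0, 0, 0.04, -5.9, 0, 0, 0.04, 0, 0, 0.04]

```text
time_s: 38.43
tcp_pos: [0.4156, -0.2667, 0.2258]
ee_rot: [[-0.005, -0.995, -0.104], [-0.002, -0.104, 0.995], [-1.0, 0.006, -0.001]]
wrist_force: [-0.4, -0.4, 0.1]
gripper_width: 0.458
```

Run:
```python
from h import *
st()
RH=down(-XL)
inc(pl(-.112,0,.074),RH)   # grasp pt z = .035+.074+.011=.120
s=r.sense();T,R=np.array(s['tcp_pos']),np.array(s['ee_rot'])
im=r.capture('wrist')[:,:,::-1].copy()
H=[pl(-.112,y,.092) for y in (-.05,0,.05)]
for p in H: print(wproj(p,T,R))
cv2.imwrite('pics/w19.png',im)
cv2.imwrite('pics/s19.png',cv2.resize(r.capture('scene')[100:300,140:406,::-1],(798,600)))
cv2.imwrite('pics/t19.png',cv2.resize(r.capture('top')[170:320,310:510,::-1],(800,600)))
```

```text
t 38.4333 tcp [ 0.4156 -0.2667  0.2258] f [-0.4 -0.4  0.1] w 39.8
[[-0.005, -0.995, -0.104], [-0.002, -0.104, 0.995], [-1.0, 0.006, -0.001]] [-13.7   9.5 -17.8   0.2 -62.9  19.6]
[np.float64(-0.1), np.float64(-0.1), np.float64(-0.3)] [np.float64(0.1168), np.float64(-0.0017), np.float64(0.0002)]
[313.60206263 170.96419585]
[313.79972113 242.2555819 ]
[314.02542735 306.92736908]
```

View pics/w19.png

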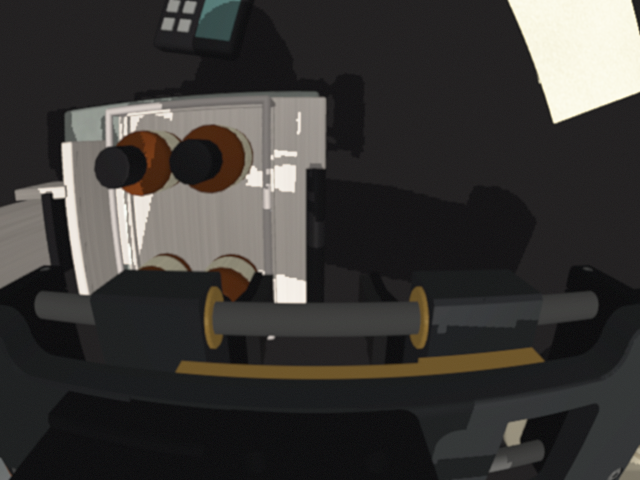

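View pics/s19.png

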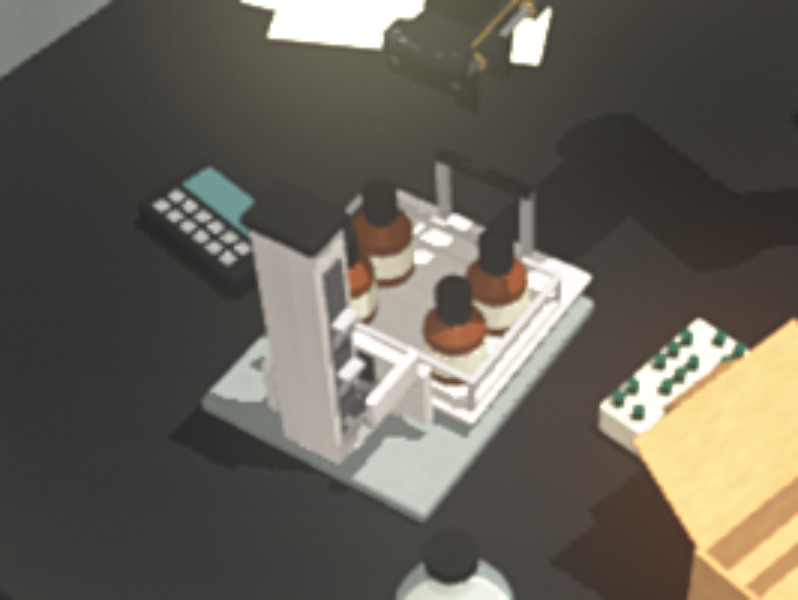

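View pics/t19.png

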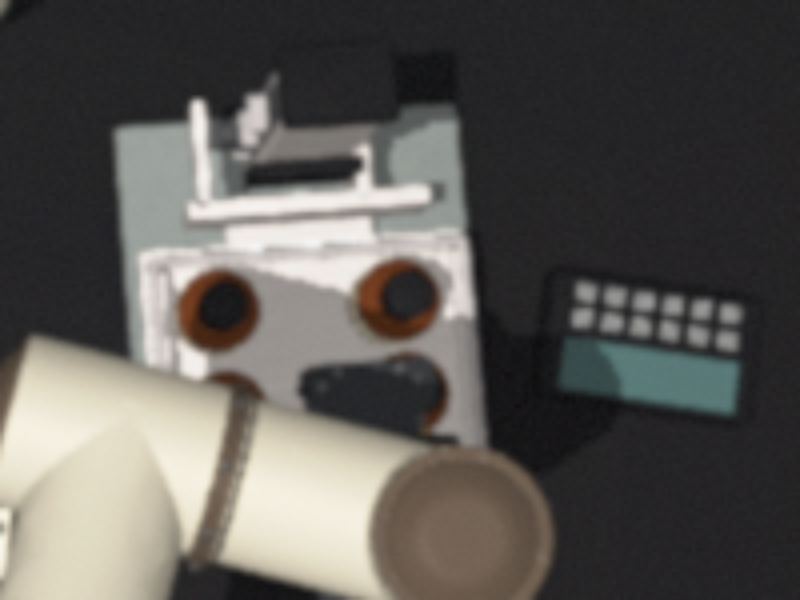

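Request:
move_arm:
  increments: [0, 0, 0, 0.03, -0.001, 0, 0.04, 0, 0, 0, 0.06, -0.001, 0, 0.04, 0, 0, 0, 0.09, -0.001, 0, 0.04, 0, 0, 0, 0.11, -0.001, 0, 0.04, 0, 0, 0, 0.1165, -0.001, 0, 0.04, 0, 0, 0, 0.1165, -0.001, 0, 0.04, 0, 0, 0, 0.1165, -0.001, 0, 0, 0, 0, 0, 0.1165, -0.001, 0, 0, 0, 0, 0, 0.1165, -0.001, 0, 0, 0, 0, 0, 0.1165, -0.001, 0, 0, 0, 0, 0, 0.1165, -0.001, 0, 0, 0, 0, 0, 0.1165, -0.001, 0, 0]

```text
time_s: 39.58
tcp_pos: [0.4159, -0.267, 0.1107]
ee_rot: [[-0.004, -0.995, -0.104], [-0.002, -0.104, 0.995], [-1.0, 0.005, -0.002]]
wrist_force: [-4.0, 0.0, 4.6]
gripper_width: 0.148
```

Run:
```python
from h import *
st()
cv2.imwrite('pics/s20.png',cv2.resize(r.capture('scene')[100:300,140:406,::-1],(798,600)))
```

```text
t 39.5833 tcp [ 0.4159 -0.267   0.1107] f [-4.   0.   4.6] w 12.9
[[-0.004, -0.995, -0.104], [-0.002, -0.104, 0.995], [-1.0, 0.005, -0.002]] [-13.7  16.9 -27.    0.3 -46.3  19.5]
```

View pics/s20.png

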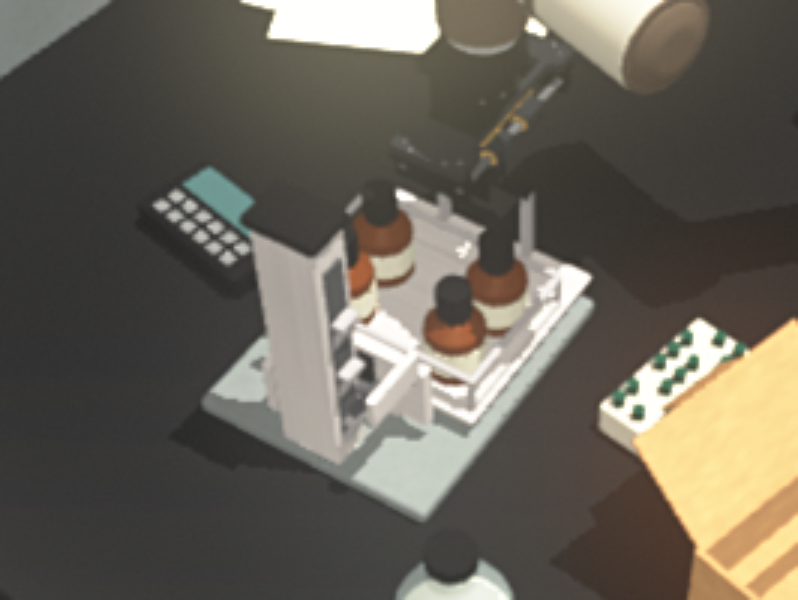

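Request:
move_arm:
  increments: [0, 0, 0, 0, 0, 0, 0, 0, 0, 0, 0, 0, 0, 0, 0, 0, 0, -0.004, 0, 0, 0, 0, 0, 0, -0.01, 0, 0, 0, 0, 0, 0, -0.017, 0, 0, 0, 0, 0, 0, -0.024, 0, 0, 0, 0, 0, 0, -0.031, 0, 0, 0, 0, 0, 0, -0.038, 0, 0, 0, 0, 0, 0, -0.045, 0, 0, 0, 0, 0, 0, -0.052, 0, 0, 0, 0, 0, 0, -0.058, 0, 0, 0, 0, 0, 0, -0.063, 0, 0, 0]

```text
time_s: 40.63
tcp_pos: [0.4159, -0.2669, 0.1709]
ee_rot: [[-0.006, -0.995, -0.103], [-0.001, -0.103, 0.995], [-1.0, 0.006, -0.001]]
wrist_force: [0.9, -7.6, -11.9]
gripper_width: 0.152
```

Request:
move_arm:
  increments: [0, 0, 0, -0.004, 0, 0, 0, 0, 0, 0, -0.007, 0, 0, 0, 0, 0, 0, -0.008, 0, 0, 0, 0, 0, 0, -0.008, 0, 0, 0, 0, 0, 0, -0.008, 0, 0, 0, 0, 0, 0, -0.008, 0, 0, 0]

```text
time_s: 41.13
tcp_pos: [0.4158, -0.2669, 0.1793]
ee_rot: [[-0.005, -0.995, -0.103], [-0.002, -0.103, 0.995], [-1.0, 0.006, -0.001]]
wrist_force: [-0.4, -5.8, -8.1]
gripper_width: 0.151
```

Run:
```python
from h import *
st()
cv2.imwrite('pics/s21.png',cv2.resize(r.capture('scene')[100:300,140:406,::-1],(798,600)))
```

```text
t 41.1333 tcp [ 0.4158 -0.2669  0.1793] f [-0.4 -5.8 -8.1] w 13.1
[[-0.005, -0.995, -0.103], [-0.002, -0.103, 0.995], [-1.0, 0.006, -0.001]] [-13.7  12.1 -21.8   0.2 -56.3  19.5]
```

View pics/s21.png

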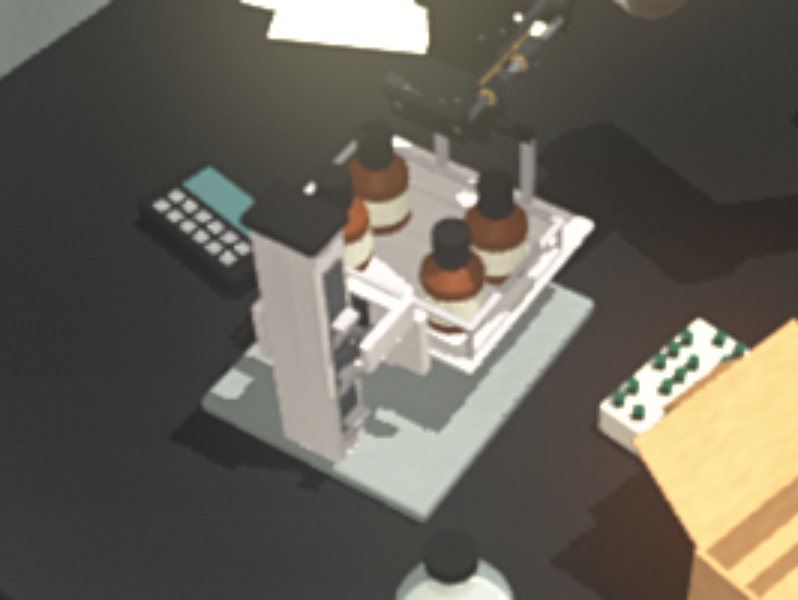

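Request:
move_arm:
  increments: [0, 0, 0, 0.001, 0, 0, 0, 0, 0, 0, 0.003, 0, 0, 0, 0, 0, 0, 0.005, 0, 0, 0, 0, 0, 0, 0.007, 0, 0, 0, 0, 0, 0, 0.008, 0, 0, 0, 0, 0, 0, 0.009, 0, 0, 0, 0, 0, 0, 0.0095, 0, 0, 0, 0, 0, 0, 0.0095, 0, 0, 0, 0, 0, 0, 0.0095, 0, 0, 0, 0, 0, 0, 0.0095, 0, 0, 0]

```text
time_s: 42.02
tcp_pos: [0.4159, -0.2669, 0.1705]
ee_rot: [[-0.005, -0.995, -0.104], [-0.002, -0.104, 0.995], [-1.0, 0.005, -0.001]]
wrist_force: [-1.6, -5.2, -7.2]
gripper_width: 0.15
```

Request:
move_arm:
  increments: [0, 0, 0, 0.001, 0, 0, 0, 0, 0, 0, 0.002, 0, 0, 0, 0, 0, 0, 0.003, 0, 0, 0, 0, 0, 0, 0.003, 0, 0, 0, 0, 0, 0, 0.003, 0, 0, 0, 0, 0, 0, 0.003, 0, 0, 0]

```text
time_s: 42.52
tcp_pos: [0.4159, -0.267, 0.1697]
ee_rot: [[-0.005, -0.994, -0.105], [-0.003, -0.105, 0.994], [-1.0, 0.005, -0.002]]
wrist_force: [-5.6, -2.1, 4.8]
gripper_width: 0.149
```

Request:
move_arm:
  increments: [0, 0, 0, -0.001, 0, 0, 0, 0, 0, 0, -0.0015, 0, 0, 0, 0, 0, 0, -0.0015, 0, 0, 0.02, 0, 0, 0, -0.0015, 0, 0, 0.035, 0, 0, 0, -0.0015, 0, 0, 0.04, 0, 0, 0, -0.0015, 0, 0, 0.04, 0, 0, 0, -0.015, 0, 0, 0.04, 0, 0, 0, -0.04, 0, 0, 0.04, 0, 0, 0, -0.07, 0, 0, 0.04, 0, 0, 0, -0.1, 0, 0, 0.04, 0, 0, 0, -0.12, 0, 0, 0.04, 0, 0, 0, -0.12, 0, 0, 0.04]

```text
time_s: 43.52
tcp_pos: [0.4199, -0.2674, 0.294]
ee_rot: [[0.008, -0.994, -0.105], [-0.006, -0.106, 0.994], [-1.0, -0.007, -0.007]]
wrist_force: [0.3, 0.4, -0.1]
gripper_width: 0.458
```

Request:
move_arm:
  increments: [0, 0, 0, 0, 0.03, 0.03, 0.04, 0, 0, 0, 0, 0.03, 0.07, 0.04, 0, 0, 0, 0, 0.03, 0.11, 0.04, 0, 0, 0, 0, 0.03, 0.15, 0.04, 0, 0, 0, 0, 0.03, 0.19, 0.04, 0, 0, 0, 0, 0.03, 0.22, 0.04, 0, 0, 0, 0, 0.03, 0.22, 0.04, 0, 0, 0, 0, 0.03, 0.22, 0.04]

```text
time_s: 44.18
tcp_pos: [0.3643, -0.0492, 0.2882]
ee_rot: [[-0.002, -0.994, -0.109], [-0.001, -0.109, 0.994], [-1.0, 0.002, -0.001]]
wrist_force: [-0.3, -1.2, -0.3]
gripper_width: 0.459
```

Run:
```python
from h import *
st()
cv2.imwrite('pics/s22.png',r.capture('scene')[:,:,::-1])
t=r.capture('top')[:,:,::-1]; cv2.imwrite('pics/t22f.png',t)
cv2.imwrite('pics/t22.png',cv2.resize(t[170:320,310:510],(800,600)))
```

```text
t 44.1833 tcp [ 0.3643 -0.0492  0.2882] f [-0.3 -1.2 -0.3] w 39.9
[[-0.002, -0.994, -0.109], [-0.001, -0.109, 0.994], [-1.0, 0.002, -0.001]] [ 18.1  -6.9 -25.6   0.  -71.5 -11.9]
```

View pics/s22.png

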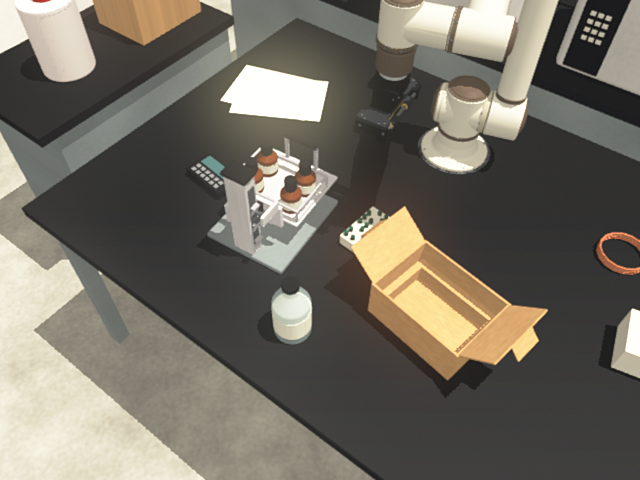

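View pics/t22.png

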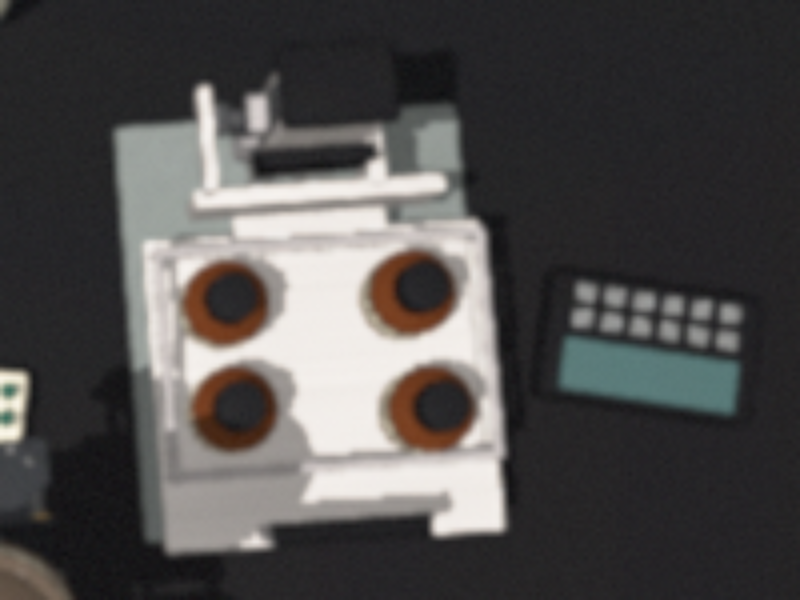

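View pics/t22f.png

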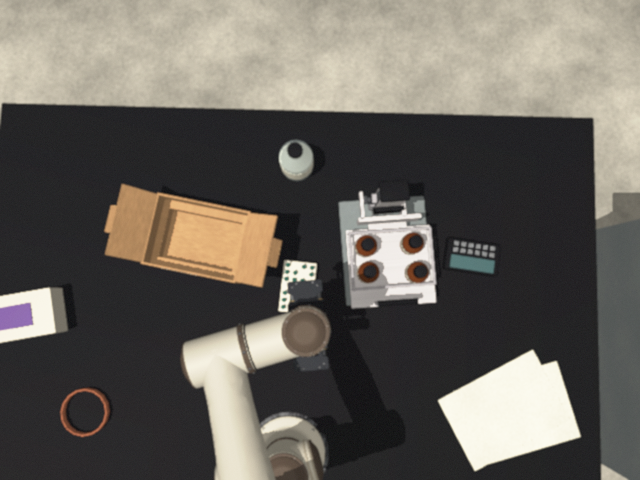

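Run:
```python
from h import *
st()
s=r.capture('scene')[:,:,::-1]; s0=cv2.imread('pics/s22.png')
print('diff',cv2.absdiff(s[100:400,150:560],s0[100:400,150:560]).mean())
cv2.imwrite('pics/s23.png',cv2.resize(s[120:270,190:390],(800,600),interpolation=cv2.INTER_CUBIC))
```

```text
t 44.2833 tcp [ 0.3645 -0.0508  0.288 ] f [ 0.9  0.  -0.2] w 39.7
[[-0.003, -0.994, -0.105], [-0.002, -0.105, 0.994], [-1.0, 0.003, -0.002]] [ 17.9  -6.8 -25.5   0.1 -71.5 -11.9]
diff 0.7066504065040651
```

View pics/s23.png

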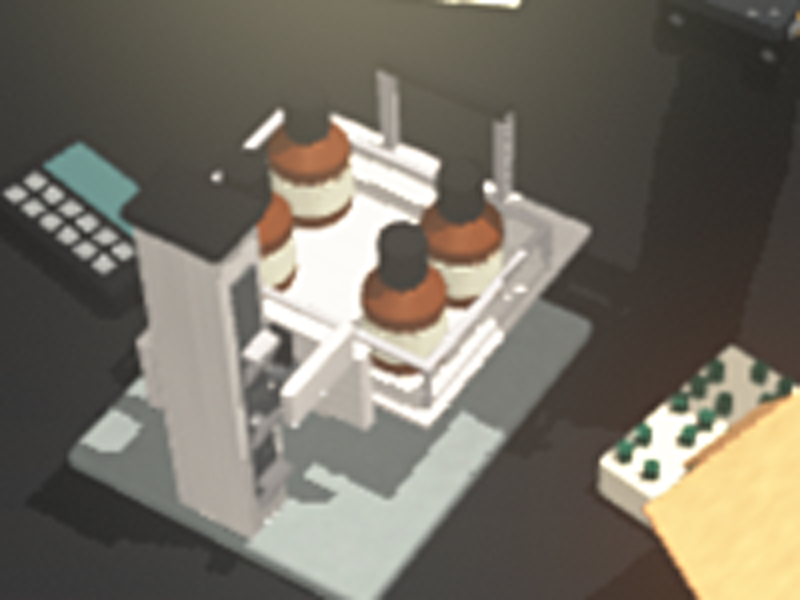

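Run:
```python
from h import *
TL=lambda x,y:(310+x/4,170+y/4); SL=lambda x,y:(190+x/4,120+y/4)
for n,a,b in [('capC',(232,297),(403,235)),('capB',(243,405),(463,172)),('plat',(165,552),(592,230))]:
    p,e=tri(('top',*TL(*a)),('scene',*SL(*b)));print(n,p.round(4),round(e,4))
for n,a,b in [('R near',(264,287),(403,209)),('R far',(279,215),(356,244)),('L near',(105,256),(546,311)),('L far',(123,184),(481,362))]:
    p,e=tri(('top',*a),('scene',*b)); d=p-C; yy=d@YC; s=-1 if n[0]=='R' else 1
    print(n,np.round([d@XC,yy,p[2]],3),round(e,4),'angle',90+np.degrees(np.arctan2(s*yy-.125,p[2]-.115)))
st()
```

```text
capC [ 0.5548 -0.1881  0.199 ] 0.0013
capB [ 0.4877 -0.195   0.197 ] 0.0013
plat [ 0.3952 -0.1556  0.0947] 0.001
R near [-0.091 -0.204  0.163] 0.0009 angle 148.8055502337104
R far [ 0.088 -0.201  0.185] 0.0151 angle 137.19876653628108
L near [-0.092  0.198  0.173] 0.0063 angle 141.12559129342185
L far [0.1   0.184 0.18 ] 0.0267 angle 132.56690787874481
t 44.3333 tcp [ 0.3645 -0.0512  0.2879] f [0.8 0.  1.2] w 40.3
[[-0.003, -0.995, -0.103], [-0.002, -0.103, 0.995], [-1.0, 0.004, -0.002]] [ 17.8  -6.8 -25.5   0.1 -71.5 -11.9]
```

Request:
move_arm:
  increments: [0, 0, 0, 0, 0, 0, 0.04, 0, 0, 0, 0, 0, 0, 0.04, 0, 0, 0, 0, 0, 0, 0.04, 0, 0, 0, 0, 0, 0, 0.04, 0, 0, 0, 0, 0, 0, 0.04, 0, 0, 0, 0, 0, 0, 0.04, 0, 0, 0, 0, 0, 0, 0.04, 0, 0, 0, 0, 0, 0, 0.04, 0, 0, 0, 0, 0, 0, 0.04, 0, 0, 0, 0, 0, 0, 0.04, 0, 0, 0, 0, 0, 0, 0.04, 0, 0, 0, 0, 0, 0, 0.04]

```text
time_s: 45.33
tcp_pos: [0.3644, -0.0507, 0.2881]
ee_rot: [[-0.003, -0.995, -0.104], [-0.002, -0.104, 0.995], [-1.0, 0.003, -0.002]]
wrist_force: [-0.8, -0.4, 0.2]
gripper_width: 0.459
```

Run:
```python
from h import *
s=r.capture('scene')[:,:,::-1]; s0=cv2.imread('pics/s22.png')
d=cv2.absdiff(s[100:400,150:350],s0[100:400,150:350]); print('diff',d.mean(),(d.max(2)>40).sum())
cv2.imwrite('pics/s24.png',cv2.resize(s[120:270,190:390],(800,600)))
if (d.max(2)>40).sum()<30: print(r.finish_job())
```

```text
diff 0.6414555555555556 9
the job is handed in; nothing more can be done
None
```

The job is done and handed in at about 45 s. I opened both carton flaps, stood all four bottles on the lift platform, and raised the lift one notch, where it now rests on its pawl.

- **Flaps:** both lean far out, at roughly 135–145° by triangulation. That estimate is rough: two of the four flap corners disagreed between the cameras by 15–27 mm. Both are clearly past upright in the pictures.
- **Bottles:** this run had four bottles, and the carton is empty. All four stand upright inside the rail.
- **Lift:** the platform measures about 59 mm above where it started, against a nominal 60 mm notch. Cap tops at about 0.198 m agree with that. When I lowered the handle, the wrist force changed sign, so the pawl took the load before I let go.
- **Platform height:** the cameras put the lowered platform at 0.035 m, while bottle contact put it at 0.040 m. The 5 mm difference did not affect the placing.
- **Final state:** pictures of the lift area about a second apart, with the arm clear, showed no change just before hand-in. I never touched the solvent bottle, vial rack or keypad, and I saw no knocked bottle.

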